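# Lock a filter plug into a sleeve coupler

## Task

Press the spring sleeve of the bench suction coupler back (down) until it stays latched by itself, and let go of it. Then take the filter cartridge from its stand and push its plug down into the coupler, feeling for the unknown height and never pressing harder than 35 N, until the sleeve springs up by itself and locks it. Let go, leaving the filter upright and locked and the other things where they are.

Things in the scene. Friction and masses are not known exactly. Their poses are not given: they have to be found in the camera images.
- turret: Fixed bench suction turret: plain grey round foot, 90 mm across, 12 mm thick, with a grey post 35 mm across up to 40 mm and a steel coupler on top. Origin: centre of the foot's underside, on the worktop; z is up and is the coupler's axis. The coupler head's height on the post was set by hand and is not measured: its mouth is anywhere from 100 to 114 mm above the worktop.
- coupler_low (a point): Point fixed to the turret on the coupler's axis, 100 mm above the worktop: the lowest height the coupler's mouth can have (it may be up to 14 mm higher). The mouth is a round rim 30 mm across with a bore of 18 mm and a 3 mm lead-in cone. Two claws in the bore bar the plug about 14 mm down unless the sleeve is latched back.
- sleeve (a joint): Ribbed aluminium sleeve round the head, 44 mm across, with a 54 mm flange at its foot, m pressed down: 0 forward (its top 4.5 mm, its flange's top 25 mm below the mouth). Spring 5.5 N at 0, 11 N at the stop at 0.0125. Pressed past about 0.0095 it latches by itself and rests there when let go; the plug frees it. Grip it from above round its 44 mm body, or press it down on flange or top.
- filter_center (a point): Filter cartridge, loose, 80 g: white cylinder 32 mm across, 46 mm high, grey tip; grey collar 34 mm across, 5 mm thick under it, then the steel plug. The point is on its axis at the cylinder's mid-height, z along the axis upward: 61 mm above the plug's end, 28 mm above the collar's underside. Pushed home, the collar meets the mouth; let go, it rises about 2 mm and stays locked.
- plug_end (a point): Lower end of the filter's steel plug (33 mm long below the collar, 16 mm across, with a waist, end chamfered 3 mm). In the coupler with the sleeve latched back it meets the claws 28 mm below the mouth; pushing on with 5 to 12 N trips them: the sleeve springs up about 31 mm down, the collar meets the mouth's rubber ring at 33 mm; it gives 0.5 mm, then it is solid.
- stand: Fixed plain grey round stand, 44 mm across and 40 mm high on a foot 68 mm across, with one hole 18 mm across in its top, in which the filter's plug stands at the start (collar on the stand's top). Origin: centre of its underside.
- oil_bottle: Small brown dropper bottle, loose bystander, 31 x 31 x 76 mm, origin at its underside.
- dropper_4: Slim white dropper bottle, loose bystander, 27 mm across, 92 mm high, origin at its underside.
- vial: Small amber vial with white cap, loose bystander, 23 mm across, 32 mm high, origin at its underside.
- tweezers: Steel tweezers lying flat, loose bystander, 130 x 16 x 9 mm, origin at their underside.

How it is judged:
By the outcome, as a careful person would: the job done as asked, in the order asked, and still so for the second after the job is handed in, with the robot touching nothing.
It also fails if it takes over 64 s, if anything falls off the work surface, if the arm or the gripper's body presses on something with over 40 N, if the wrist force passes 120 N, or if a joint passes its speed limit or range.

## Robot

A 6-joint arm with a two-finger parallel gripper is mounted at the origin on a cart in front of the work surface, level with it; the furniture and walls round the work are solid. World frame = base frame: x ahead of the robot, y to its left, z up, the work surface at z = 0. Lengths are in mm, angles in rad, forces in N, time in s.
With the tool pointing down it reaches from about 275 to 850 mm from the base axis. Payload 19 kg.
Tool frame: the origin (TCP) lies at the very end of the fingers, on their centre line; the grasp point (between the pads) lies 19 mm behind it; y points along the fingers, z is the direction in which the jaws open and shut, and the axes are right-handed (so a half turn about y gives the same grasp; the last joint's range is limited). The gripper opens to 85 mm and grips with 20 to 120 N. Pads are 22 mm wide; open, the fingers measure 114 mm over their backs; the gripper's body (76 mm by 85 mm) begins 54 mm behind the grasp point. The pads swing forward as they close: fully open they stand 13 mm farther back than shut.
Start: joints at [1.164, 0.15, 1.437, -0, 1.554, -0.134], TCP at [154.927, 553.704, 231.267] pointing down, gripper open.
Joint ranges: [-2.8, 2.8], [-0.68, 2.1], [0.12, 2.68], [-1.39, 4.53], [0.16, 2.79], [-2.81, 2.81]. Speed limits (rad/s): [1.89, 1.89, 2.22, 3.01, 3.01, 3.01].

## Interface

Orientations are given as a rotation vector (axis times angle).
In Python, from workcell import observe, camera, camera_info, sign_off gives the robot as it stands.
- The arm moves only by the tool carry_out, never from a script. Its argument "motion" is a list of rows, each an object with "gripper": the closure in counts, from 0 (fully open) to 255 (shut); "translation": the shift along the tool's x, y, z in m, a list of three; "rotation": the turn, a rotation vector about the tool's x, y, z in degrees, a list of three. A call has exactly 5 rows; each row is the pose to reach, as a shift and turn from the pose commanded when the call began, along the tool's axes at that moment; what a row does not reach only later rows make up. A row lasts 1/10 s, in which the tool goes at most 50 mm and 8.59 degrees, less where a joint would pass 70% of its speed; a pose out of reach is approached as far as the arm can. A call with a gripper value outside its range is refused whole. The fingers move at their own pace and stop on an object; "squeeze" is the grip in N (left out, the last holds). Time passes only in rows, so rows that repeat a pose let the fingers close, or fill a call up. It gives the time, the measured TCP pose, the force and the opening at its end, in the units of the state.
- observe(): the state, without advancing time (a new reading comes with each control period).
- camera(name): name is "scene" or "top" or "wrist"; returns the picture (480x640x3 uint8, blue, green, red); there is no depth.
- camera_info(name): a dict with "mtx" (3x3 intrinsics, pixels), "T" (4x4, takes a point from camera to world coordinates). Camera axes: x right, y down, z forward; pixel columns grow to the right and rows downward; lengths in mm; the calibration is good to about 2 mm. A picture is of the moment at which its call begins: read the wrist's pose just before it. camera_info takes no time and is no camera call; for the wrist camera it gives the pose at the moment of the call.
- sign_off(): hands the job in, once; it reports no verdict.
The state is a dict: "time_s": time; "joint_pos": joint angles; "joint_vel": joint speeds; "joint_torque": joint torques, N m; "ee_pos": TCP position; "eef_rot": TCP orientation; "ft_force": force on the tool from outside, world axes, zero at the start; "ft_torque": the same for the moment, N m; "grip_width": finger opening in mm.
Only numpy, scipy, OpenCV 4.12 (cv2) and the standard library are available. Lean on these libraries where they do the work, as an engineer would, in place of code of your own. Each camera call takes 0.05 s, during which the arm holds its last target.

## Working session

There is one attempt and no reset: what is moved stays moved. The work goes in short steps, Python scripts to look and compute and a tool call to move; the robot and the scene stay as the last step left them, time stands still between calls to the robot, and variables do not carry over. Pictures are saved under pics/ and viewed, and the job is handed in when it is done.

Besides the shell and the picture viewer there is one more tool, called after ">>>" as name(argument=value, ...) on one line, values as JSON. carry_out: Moves the arm, as the interface text tells. Its arguments: {"type":"object","properties":{"motion":{"type":"array","items":{"type":"object","properties":{"gripper":{"type":"number"},"translation":{"type":"array","items":{"type":"number"}},"rotation":{"type":"array","items":{"type":"number"}}}}},"squeeze":{"type":"number"}},"required":["motion"]}

```bash
mkdir -p pics; ls
python3 - <<'E'
from workcell import *
import cv2
s=observe(); print(s)
for n in("scene","top","wrist"):
    i=camera_info(n); print(n,i["mtx"].tolist() if hasattr(i["mtx"],'tolist') else i["mtx"]); print(i["T"])
    cv2.imwrite(f"pics/a_{n}.png",camera(n))
E
```

```text
pics
{'time_s': 0.0, 'joint_pos': array([ 1.16404282e+00,  1.50987737e-01,  1.43804564e+00, -1.60407200e-05,
        1.55381403e+00, -1.33962042e-01]), 'joint_vel': array([ 0.00114302,  0.00060407, -0.00018545, -0.00116483,  0.00036897,
        0.00115182]), 'joint_torque': array([-2.86567174e-04, -7.13037515e+01, -5.70891201e+01, -2.89011609e-05,
        8.53641744e-03,  1.40491991e-07]), 'ee_pos': array([154.81664692, 553.49720764, 230.66720623]), 'eef_rot': array([-1.56138399,  0.21441704, -0.21391355]), 'ft_force': array([0.58526445, 0.3894587 , 0.36155822]), 'ft_torque': array([ 0.00054322, -0.03440466,  0.03934895]), 'grip_width': 85.18663430750718}
scene [[606.5910699410259, 0.0, 315.8915432685], [0.0, 606.5910699410259, 239.1959505564892], [0.0, 0.0, 1.0]]
[[-6.62622377e-01 -3.64253112e-01  6.54409089e-01 -6.47090133e+01]
 [-7.48899836e-01  3.11767521e-01 -5.84764951e-01  8.40716315e+02]
 [ 8.97895402e-03 -8.77565202e-01 -4.79373232e-01  4.92188505e+02]
 [ 0.00000000e+00  0.00000000e+00  0.00000000e+00  1.00000000e+00]]
top [[548.6156119220977, 0.0, 317.02427712116776], [0.0, 548.6156119220977, 233.64692459310848], [0.0, 0.0, 1.0]]
[[-1.25402528e-02 -9.94865294e-01  1.00428029e-01  4.04842820e+02]
 [-9.99920940e-01  1.25697876e-02 -3.38710460e-04  3.56061871e+02]
 [-9.25387710e-04 -1.00424337e-01 -9.94944268e-01  9.99374520e+02]
 [ 0.00000000e+00  0.00000000e+00  0.00000000e+00  1.00000000e+00]]
wrist [[363.9142762381973, 0.0, 322.83271175936295], [0.0, 363.9142762381973, 242.69776603506443], [0.0, 0.0, 1.0]]
[[ 2.70812518e-01  9.23874570e-01  2.70400367e-01  8.52945920e+01]
 [ 9.62630415e-01 -2.59381350e-01 -7.78716876e-02  5.73070923e+02]
 [-1.80685967e-03  2.81384245e-01 -9.59593477e-01  3.75023962e+02]
 [ 0.00000000e+00  0.00000000e+00  0.00000000e+00  1.00000000e+00]]
```

View pics/a_top.png

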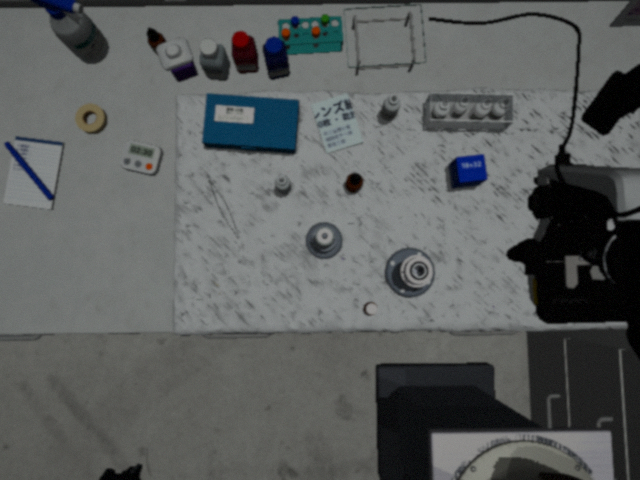

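View pics/a_scene.png

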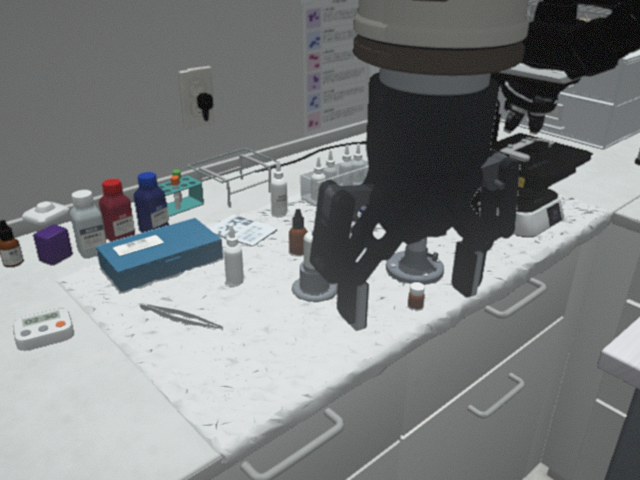

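View pics/a_wrist.png

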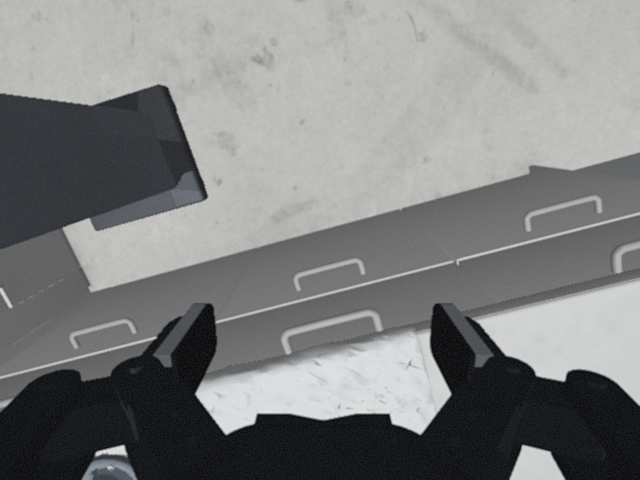

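The top view shows the turret at about (411,271), the stand with the filter at (323,239), the brown bottle at (354,183), the dropper at (283,185), the tweezers near (225,205), and the vial at (370,309). The wrist view shows only the bench edge. I'll zoom in on the two I need.

Run:
```python
import cv2,numpy as np
a=cv2.imread("pics/a_top.png")
c=cv2.resize(a[205:325,290:450],None,fx=5,fy=5,interpolation=cv2.INTER_CUBIC)
cv2.imwrite("pics/b_top.png",cv2.convertScaleAbs(c,alpha=1.3,beta=20))
```

```text
(no output)
```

View pics/b_top.png

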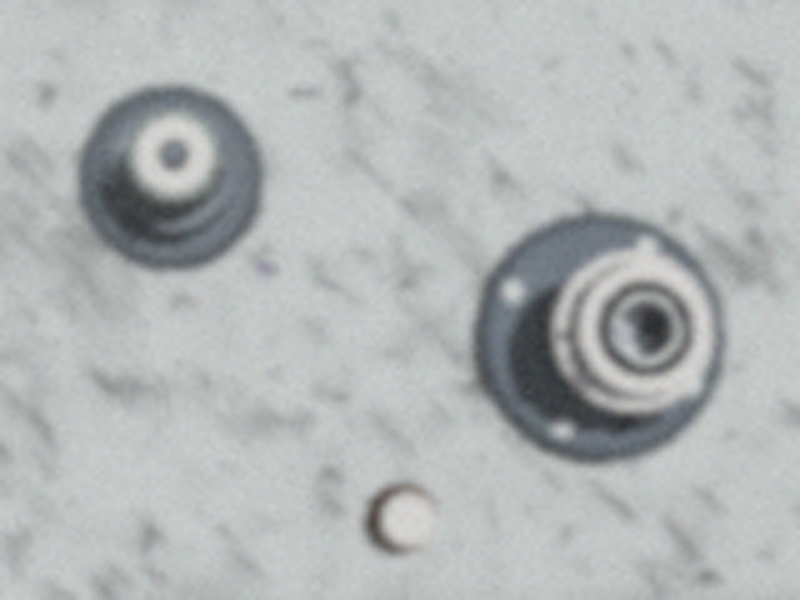

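```bash
cat > h.py <<'E'
import cv2,numpy as np
def cast(info,u,v,z):
    K=np.array(info["mtx"]);T=np.array(info["T"])
    d=T[:3,:3]@np.linalg.inv(K)@np.array([u,v,1.]); o=T[:3,3]
    return o+d*(z-o[2])/d[2]
def proj(info,p):
    K=np.array(info["mtx"]);T=np.array(info["T"])
    c=T[:3,:3].T@(np.array(p,float)-T[:3,3]); q=K@c; return q[:2]/q[2]
def circ(info,c,r,z,n=72):
    t=np.linspace(0,2*np.pi,n)
    return np.array([proj(info,[c[0]+r*np.cos(a),c[1]+r*np.sin(a),z]) for a in t])
E
python3 - <<'E'
from h import *
from workcell import *
I=camera_info("top")
a=cv2.imread("pics/a_top.png").astype(np.float32)
x=a.astype(int)
lum=cv2.GaussianBlur(a,(3,3),0).mean(2)
# foot: dark blob vs bright marble ; fill with convex hull
for name,(u0,v0,u1,v1),z in(("stand",(300,217,348,263),8),("turret",(380,242,442,302),12)):
    m=(lum[v0:v1,u0:u1]<138).astype(np.uint8)
    n,l,st,ce=cv2.connectedComponentsWithStats(m)
    k=1+np.argmax(st[1:,4]); cs,_=cv2.findContours((l==k).astype(np.uint8),cv2.RETR_EXTERNAL,cv2.CHAIN_APPROX_NONE)
    h=cv2.convexHull(max(cs,key=cv2.contourArea)).reshape(-1,2)+[u0,v0]
    e=cv2.fitEllipse(h.astype(np.float32)); print(name,e)
    for zz in(0,z): 
        p=cast(I,*e[0],zz);print(zz,p, "diam",np.array(e[1])*np.linalg.norm(cast(I,e[0][0]+1,e[0][1],zz)-p))
# filter white: bright pixels near 325,236
m=(lum[222:250,308:340]>150).astype(np.uint8)
print((lum[222:252,308:340:1]).astype(int)[::2,::2])
# rough by eye from zoom
for n,(u,v),z in(("filter_tip",(290+174/5,205+153/5),91),("mouth",(290+645/5,205+325/5),107),("mouth100",(290+645/5,205+325/5),100),("flangeout",(290+635/5,205+330/5),82),("vialtop",(290+408/5,205+518/5),32)):
    print(n,cast(I,u,v,z))
E
```

```text
Traceback (most recent call last):
cv2.error: OpenCV(4.12.0) /io/opencv/modules/imgproc/src/shapedescr.cpp:361: error: (-201:Incorrect size of input array) There should be at least 5 points to fit the ellipse in function 'fitEllipseNoDirect'
```

Run:
```python
from h import *
from workcell import *
I=camera_info("top")
a=cv2.imread("pics/a_top.png").astype(np.float32)
lum=cv2.GaussianBlur(a,(3,3),0).mean(2)
print(lum[238,300:350:2].astype(int), lum[290,380:445:2].astype(int))
for name,(u0,v0,u1,v1),z in(("stand",(300,217,348,263),8),("turret",(380,242,442,302),12)):
    m=(lum[v0:v1,u0:u1]<112).astype(np.uint8)
    n,l,st,ce=cv2.connectedComponentsWithStats(m)
    k=1+np.argmax(st[1:,4]); cs,_=cv2.findContours((l==k).astype(np.uint8),cv2.RETR_EXTERNAL,cv2.CHAIN_APPROX_NONE)
    h=cv2.convexHull(max(cs,key=cv2.contourArea)).reshape(-1,2)+[u0,v0]
    e=cv2.fitEllipse(h.astype(np.float32)); print(name,e)
    for zz in(0,z): 
        p=cast(I,*e[0],zz);print(zz,p, "diam",np.array(e[1])*np.linalg.norm(cast(I,e[0][0]+1,e[0][1],zz)-p))
for n,(u,v),z in(("filter_tip",(290+174/5,205+153/5),91),("mouth107",(290+645/5,205+325/5),107),("mouth100",(290+645/5,205+325/5),100),("flangeout",(290+635/5,205+330/5),82),("vialtop",(290+408/5,205+518/5),32)):
    print(n,cast(I,u,v,z))
```

```text
[123 129 118  80  68  64  59  56  90 133 141 121  97 112 140 139 108  82
  81  79  73  94 122 131 135] [129 133 133 132 130 118  89  61  61  69  91 108  83  51  47  46  38  34
  44  54  62  68  68  85 116 133 136 134 130 133 134 133 132]
stand ((321.4986267089844, 242.2787628173828), (37.75999450683594, 45.229835510253906), 49.47964096069336)
0 [489.75704079 347.74220281   0.        ] diam [69.02350366 82.6780236 ]
8 [489.07730186 347.80880181   8.        ] diam [68.47097004 82.01618545]
turret ((408.7560729980469, 272.2187194824219), (51.198875427246094, 53.217403411865234), 77.91557312011719)
0 [433.14866489 189.8773025    0.        ] diam [93.04992876 96.71844459]
12 [432.80878216 191.87276545  12.        ] diam [91.93263076 95.55709686]
filter_tip [493.10392845 342.85929338  91.        ]
mouth107 [433.50334693 190.93535962 107.        ]
mouth100 [433.72816698 189.64006762 100.        ]
flangeout [432.6825109  189.69828707  82.        ]
vialtop [369.60984948 261.99338333  32.        ]
```

```bash
cat >> h.py <<'E'
from scipy.spatial.transform import Rotation as Rn
def state():
    from workcell import observe
    s=observe(); return s,np.array(s["ee_pos"]),Rn.from_rotvec(s["eef_rot"]).as_matrix()
def togo(target,jaw=None):
    s,p,R=state()
    print("t",round(s["time_s"],2),"p",p.round(2),"F",np.round(s["ft_force"],2),"w",round(s["grip_width"],2))
    print("tooly",R[:,1].round(4),"jaw",R[:,2].round(4),"toolx",R[:,0].round(4))
    print("delta tool [m]",(R.T@(np.array(target)-p)/1000).round(4))
    if jaw is not None:
        y=np.array([0,0,-1.]); z=np.array([np.cos(jaw),np.sin(jaw),0]); x=np.cross(y,z)
        G=np.stack([x,y,z],1); print("rot deg",np.degrees(Rn.from_matrix(R.T@G).as_rotvec()).round(2))
E
python3 - <<'E'
from h import *
from workcell import *
s,p,R=state()
T=camera_info("wrist")["T"]
print("cam in tool",R.T@(T[:3,3]-p)); print((R.T@T[:3,:3]).round(3))
togo([433,191,250]); print(np.degrees(np.arctan2(R[1,2],R[0,2])))
E
```

```text
cam in tool [-7.22705439e+01 -1.44275383e+02 -9.32412892e-02]
[[ 0.001  0.96   0.282]
 [ 0.001 -0.282  0.96 ]
 [ 1.    -0.001 -0.001]]
t 0.15 p [154.87 553.58 230.82] F [-0.2   0.42 -0.13] w 85.18
tooly [-4.e-04 -8.e-04 -1.e+00] jaw [ 2.694e-01  9.630e-01 -9.000e-04] toolx [ 9.630e-01 -2.694e-01 -1.000e-04]
delta tool [m] [ 0.3655 -0.019  -0.2742]
74.36941450389189
```

Run:
```python
from h import *
togo([490,343,215])
```

```text
t 0.15 p [154.87 553.58 230.82] F [-0.2   0.42 -0.13] w 85.18
tooly [-4.e-04 -8.e-04 -1.e+00] jaw [ 2.694e-01  9.630e-01 -9.000e-04] toolx [ 9.630e-01 -2.694e-01 -1.000e-04]
delta tool [m] [ 0.3795  0.0159 -0.1125]
```

>>> carry_out(motion=[{"gripper": 0, "translation": [0.04, 0.002, -0.012], "rotation": [0, 0, 0]}, {"gripper": 0, "translation": [0.085, 0.004, -0.025], "rotation": [0, 0, 0]}, {"gripper": 0, "translation": [0.13, 0.006, -0.038], "rotation": [0, 0, 0]}, {"gripper": 0, "translation": [0.175, 0.008, -0.052], "rotation": [0, 0, 0]}, {"gripper": 0, "translation": [0.22, 0.01, -0.066], "rotation": [0, 0, 0]}])

```text
time_s: 0.65
ee_pos: [350.3, 429.5, 221.1]
eef_rot: [-1.56, 0.214, -0.214]
ft_force: [0.8, 0.8, -0.4]
grip_width: 85.4
```

Run:
```python
from h import *
togo([490,343,215])
```

```text
t 0.65 p [350.27 429.55 221.09] F [ 0.8   0.85 -0.38] w 85.39
tooly [-1.e-04 -2.e-04 -1.e+00] jaw [ 2.692e-01  9.631e-01 -3.000e-04] toolx [ 9.631e-01 -2.692e-01 -1.000e-04]
delta tool [m] [ 0.1579  0.0061 -0.0457]
```

>>> carry_out(motion=[{"gripper": 0, "translation": [0.045, 0.002, -0.013], "rotation": [0, 0, 0]}, {"gripper": 0, "translation": [0.09, 0.004, -0.026], "rotation": [0, 0, 0]}, {"gripper": 0, "translation": [0.13, 0.005, -0.038], "rotation": [0, 0, 0]}, {"gripper": 0, "translation": [0.158, 0.006, -0.046], "rotation": [0, 0, 0]}, {"gripper": 0, "translation": [0.158, 0.006, -0.046], "rotation": [0, 0, 0]}])

```text
time_s: 1.15
ee_pos: [491.3, 341.7, 214.3]
eef_rot: [-1.561, 0.217, -0.216]
ft_force: [0.2, -0.7, 0.3]
grip_width: 85.5
```

Run:
```python
from h import *
from workcell import *
import pickle
togo([433,191,220])
I=camera_info("wrist"); a=camera("wrist"); cv2.imwrite("pics/c_wrist.png",a); pickle.dump(I,open("c.pkl","wb"))
cv2.imwrite("pics/c_scene.png",camera("scene"))
```

```text
t 1.15 p [491.31 341.68 214.34] F [ 0.24 -0.66  0.33] w 85.5
tooly [-7.0e-04 -1.2e-03 -1.0e+00] jaw [ 0.2727  0.9621 -0.0014] toolx [ 9.621e-01 -2.727e-01 -3.000e-04]
delta tool [m] [-0.015  -0.0054 -0.1609]
```

View pics/c_wrist.png

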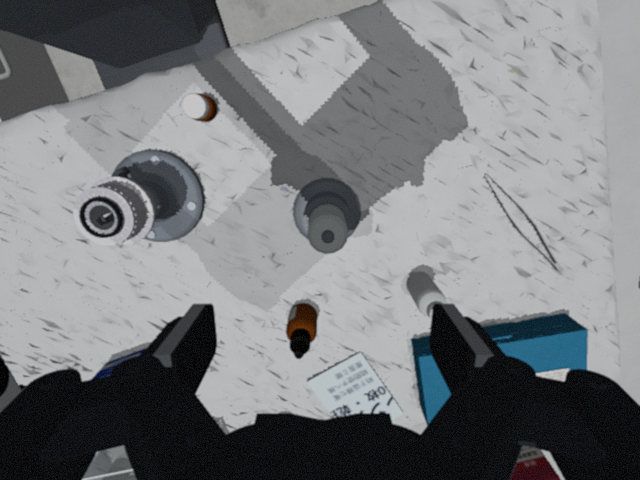

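View pics/c_scene.png

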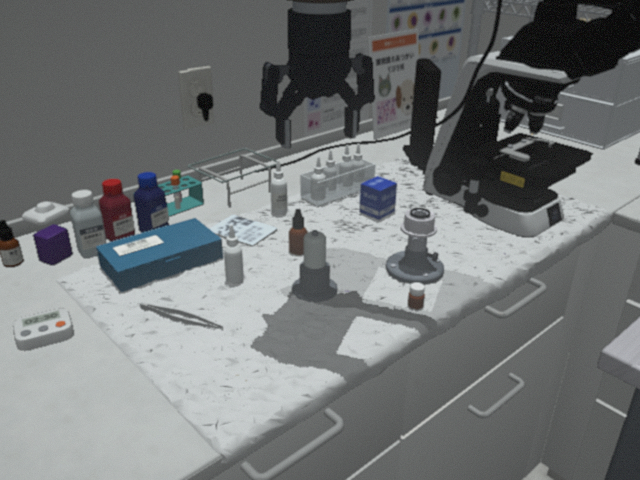

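The wrist view shows the filter's tip at (328,237), its stand foot near (327,209), and the coupler's mouth at (101,215). In the scene view the filter and turret are both unobstructed. Next I measure from these.

Run:
```python
from h import *
from workcell import *
import pickle
I=pickle.load(open("c.pkl","rb"))
for n,(u,v),z in(("tip",(328,237),93),("cyltop",(328,235),91),("standfoot",(327,209),8),("mouth107",(101,215),107),("tfoot",(158,195),12)): print(n,cast(I,u,v,z).round(1))
w=cv2.imread("pics/c_wrist.png"); s=cv2.imread("pics/c_scene.png")
A=cv2.resize(w[140:280,60:220],(800,700)); A=A[:600]
B=cv2.resize(s[190:300,290:450],None,fx=5,fy=5,interpolation=cv2.INTER_CUBIC)
C=cv2.resize(w[160:280,250:410],None,fx=5,fy=5,interpolation=cv2.INTER_CUBIC)
cv2.imwrite("pics/d1.png",cv2.resize(w[140:260,60:220],None,fx=5,fy=5,interpolation=cv2.INTER_CUBIC));cv2.imwrite("pics/d2.png",B);cv2.imwrite("pics/d3.png",C)
```

```text
tip [493.3 344.6  93. ]
cyltop [492.3 344.9  91. ]
standfoot [488.6 346.    8. ]
mouth107 [430.2 195.8 107. ]
tfoot [430.5 194.3  12. ]
```

View pics/d1.png

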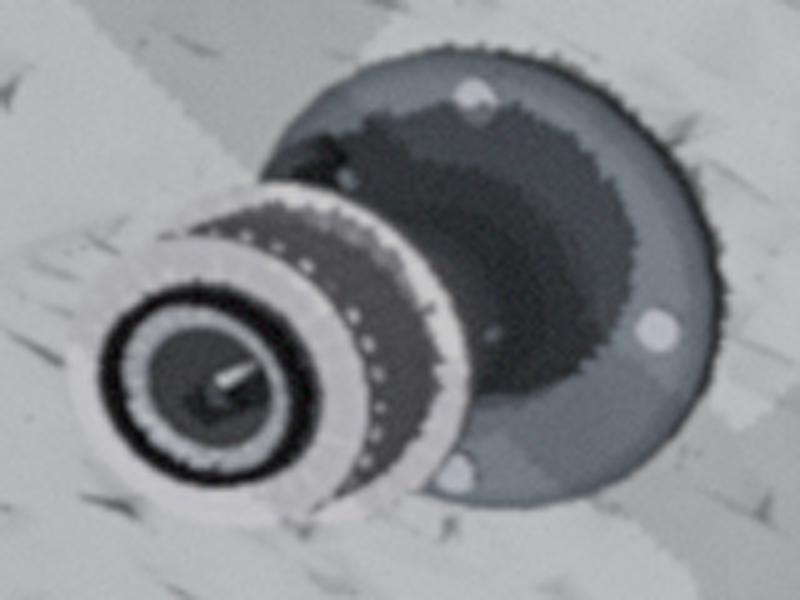

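View pics/d2.png

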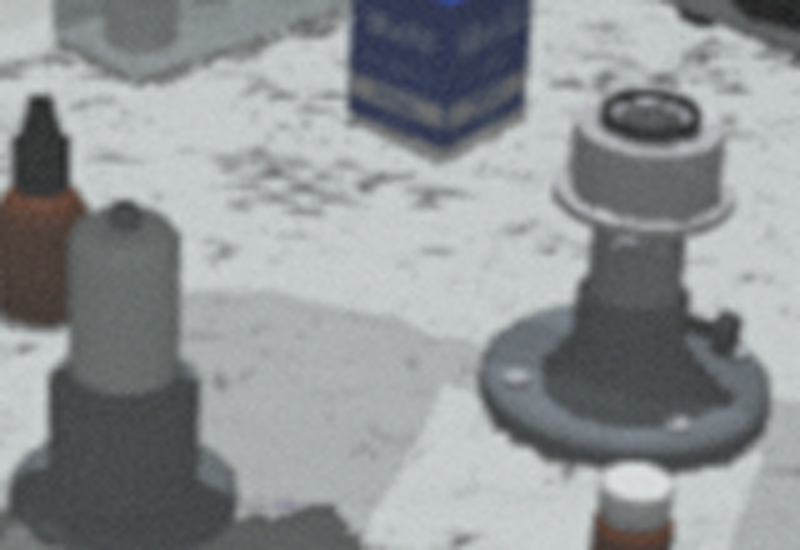

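View pics/d3.png

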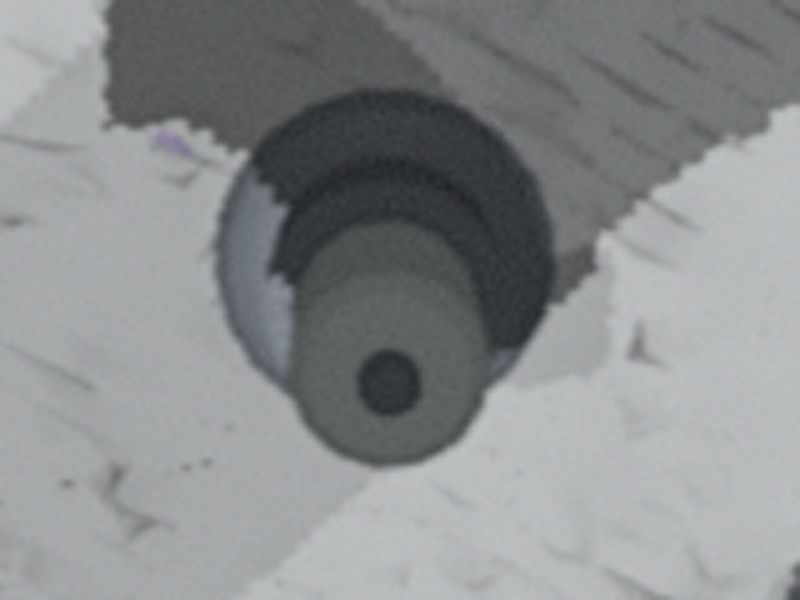

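The crops show the mouth ring centred at wrist pixel (101.5,216), the flange below it, and a clamp screw low on the post. The filter tip is at (328,236). Now I go over the turret.

>>> carry_out(motion=[{"gripper": 0, "translation": [-0.004, -0.001, -0.04], "rotation": [0, 0, 0]}, {"gripper": 0, "translation": [-0.008, -0.003, -0.085], "rotation": [0, 0, 0]}, {"gripper": 0, "translation": [-0.012, -0.004, -0.13], "rotation": [0, 0, 0]}, {"gripper": 0, "translation": [-0.015, -0.005, -0.161], "rotation": [0, 0, 0]}, {"gripper": 0, "translation": [-0.015, -0.005, -0.161], "rotation": [0, 0, 0]}])

```text
time_s: 1.75
ee_pos: [429.3, 191.4, 221.0]
eef_rot: [-1.56, 0.214, -0.216]
ft_force: [-0.1, 0.8, 0.5]
grip_width: 85.6
```

Run:
```python
from h import *
from workcell import *
import pickle
togo([433,191,220])
I=camera_info("wrist"); a=camera("wrist"); pickle.dump(I,open("e.pkl","wb"))
cv2.imwrite("pics/e_wrist.png",a)
u,v=map(int,proj(I,[433,191,107]));print(u,v)
cv2.imwrite("pics/e2.png",cv2.resize(a[v-60:v+60,u-80:u+80],None,fx=5,fy=5,interpolation=cv2.INTER_CUBIC))
```

```text
t 1.75 p [429.27 191.4  221.01] F [-0.05  0.75  0.51] w 85.63
tooly [ 1.1e-03 -2.0e-04 -1.0e+00] jaw [2.702e-01 9.628e-01 1.000e-04] toolx [ 0.9628 -0.2702  0.0011]
delta tool [m] [0.0037 0.001  0.0006]
324 242
```

View pics/e2.png

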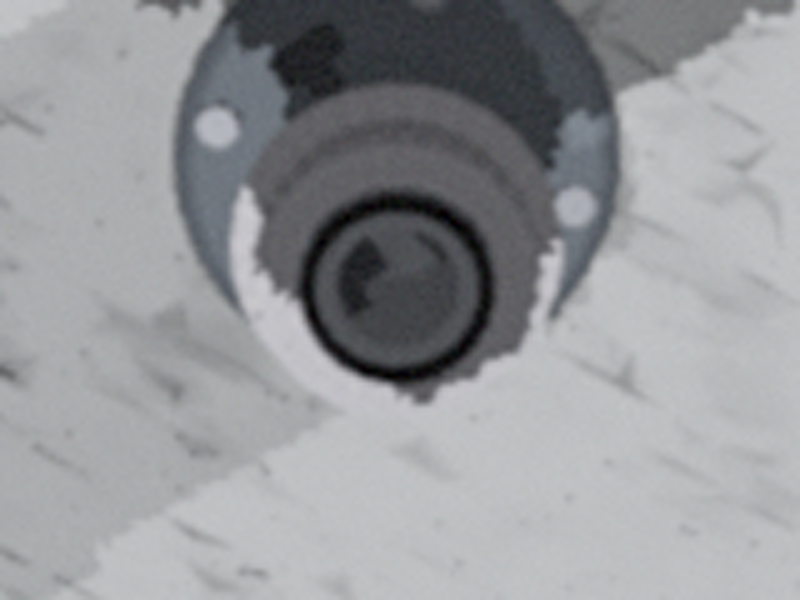

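Run:
```python
from h import *
import pickle
I=pickle.load(open("e.pkl","rb")); a=cv2.imread("pics/e_wrist.png")
g=cv2.cvtColor(a,cv2.COLOR_BGR2GRAY)
m=(g[210:270,295:352]<40).astype(np.uint8); n,l,st,ce=cv2.connectedComponentsWithStats(m)
cs,_=cv2.findContours((l==1+np.argmax(st[1:,4])).astype(np.uint8),cv2.RETR_CCOMP,cv2.CHAIN_APPROX_NONE)
for c in cs:
    if len(c)>30:
        e=cv2.fitEllipse(c); ctr=(e[0][0]+295,e[0][1]+210); print(ctr,e[1])
        for z in(100,107,114): print(z,cast(I,*ctr,z).round(1))
T=pickle.load(open("c.pkl","rb"))
# triangulate mouth from wrist c,e and top
from workcell import camera_info
obs=[(T,101.5,216),(I,323.4,239.4),(camera_info("top"),419,270)]
A=[];b=[]
for J,u,v in obs:
    o=J["T"][:3,3];d=cast(J,u,v,0)-o;d/=np.linalg.norm(d);P=np.eye(3)-np.outer(d,d);A.append(P);b.append(P@o)
print(np.linalg.solve(sum(A),sum(b)))
print(np.linalg.solve(sum(A[:2]),sum(b[:2])))
# foot z12 lateral
print(cast(I,323.5,182+170/5,12))
```

```text
(323.055477142334, 238.9219970703125) (36.16364288330078, 36.876983642578125)
100 [431.9 190.5 100. ]
107 [430. 191. 107.]
114 [428.  191.5 114. ]
(322.92359352111816, 239.399564743042) (32.494083404541016, 34.2525634765625)
100 [432.2 190.3 100. ]
107 [430.3 190.8 107. ]
114 [428.4 191.4 114. ]
[432.58297526 190.02958511  98.56868573]
[431.76250819 190.82945111  99.88731888]
[433.28329314 190.51823601  12.        ]
```

Run:
```python
from h import *
togo([432,190.6,100],np.radians(74.37))
```

```text
t 1.8 p [430.05 192.67 220.98] F [ 0.64  0.61 -0.03] w 85.2
tooly [ 1.3e-03  4.0e-04 -1.0e+00] jaw [2.701e-01 9.628e-01 8.000e-04] toolx [ 0.9628 -0.2701  0.0012]
delta tool [m] [ 0.0023  0.121  -0.0016]
rot deg [-0.04 -0.04  0.07]
```

>>> carry_out(motion=[{"gripper": 0, "translation": [0.002, 0.03, -0.002], "rotation": [0, 0, 0]}, {"gripper": 0, "translation": [0.002, 0.06, -0.002], "rotation": [0, 0, 0]}, {"gripper": 0, "translation": [0.002, 0.06, -0.002], "rotation": [0, 0, 0]}, {"gripper": 0, "translation": [0.002, 0.06, -0.002], "rotation": [0, 0, 0]}, {"gripper": 0, "translation": [0.002, 0.06, -0.002], "rotation": [0, 0, 0]}])

```text
time_s: 2.3
ee_pos: [432.9, 191.3, 161.8]
eef_rot: [-1.56, 0.212, -0.215]
ft_force: [0.2, 0.4, -0.4]
grip_width: 85.4
```

Run:
```python
from h import *
from workcell import *
import pickle
togo([432,190.6,85],np.radians(74.37))
I=camera_info("wrist"); a=camera("wrist"); pickle.dump(I,open("f.pkl","wb"))
togo([432,190.6,85],np.radians(74.37))
cv2.imwrite("pics/f_wrist.png",a)
g=cv2.cvtColor(a,cv2.COLOR_BGR2GRAY)
u,v=map(int,proj(I,[432,190.6,101]));print(u,v)
v0,u0=v-35,u-40
m=(g[v0:v+35,u0:u+40]<40).astype(np.uint8); n,l,st,ce=cv2.connectedComponentsWithStats(m)
cs,_=cv2.findContours((l==1+np.argmax(st[1:,4])).astype(np.uint8),cv2.RETR_CCOMP,cv2.CHAIN_APPROX_NONE)
for c in cs:
    if len(c)>30:
        e=cv2.fitEllipse(c); ctr=(e[0][0]+u0,e[0][1]+v0); print(ctr,e[1])
        for z in(100,107): print(z,cast(I,*ctr,z).round(1))
```

```text
t 2.3 p [432.89 191.27 161.85] F [ 0.23  0.35 -0.37] w 85.41
tooly [ 1.7e-03  4.0e-04 -1.0e+00] jaw [2.686e-01 9.632e-01 9.000e-04] toolx [ 0.9632 -0.2686  0.0015]
delta tool [m] [-0.0008  0.0768 -0.0009]
rot deg [-0.05  0.05  0.09]
t 2.35 p [432.94 191.12 161.82] F [ 0.62 -0.36  0.16] w 85.25
tooly [ 1.9e-03  5.0e-04 -1.0e+00] jaw [0.2689 0.9632 0.001 ] toolx [ 0.9632 -0.2689  0.0017]
delta tool [m] [-0.0009  0.0768 -0.0008]
rot deg [-0.06  0.03  0.1 ]
321 260
(321.46400451660156, 260.6500473022461) (46.290130615234375, 47.51950454711914)
100 [432.1 190.3 100. ]
107 [429.8 191.  107. ]
(321.4236640930176, 260.7823791503906) (39.581092834472656, 42.91993713378906)
100 [432.2 190.3 100. ]
107 [429.8 191.  107. ]
```

View pics/f_wrist.png

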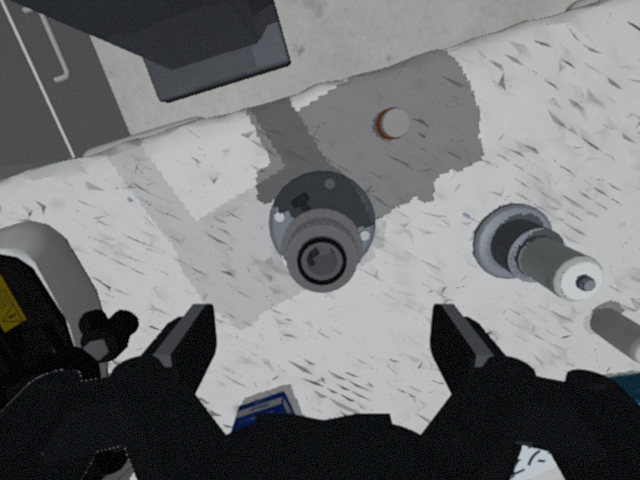

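>>> carry_out(motion=[{"gripper": 0, "translation": [-0.0008, 0.04, -0.0008], "rotation": [0, 0, 0]}, {"gripper": 0, "translation": [-0.0008, 0.07, -0.0008], "rotation": [0, 0, 0]}, {"gripper": 0, "translation": [-0.0008, 0.083, -0.0008], "rotation": [0, 0, 0]}, {"gripper": 0, "translation": [-0.0008, 0.083, -0.0008], "rotation": [0, 0, 0]}, {"gripper": 60, "translation": [-0.0008, 0.083, -0.0008], "rotation": [0, 0, 0]}], squeeze=25)

```text
time_s: 2.85
ee_pos: [432.2, 190.2, 78.8]
eef_rot: [-1.56, 0.213, -0.215]
ft_force: [0.0, 1.3, 0.3]
grip_width: 73.0
```

Run:
```python
from h import *
from workcell import *
togo([432.2,190.5,78])
cv2.imwrite("pics/g.png",cv2.resize(camera("scene")[120:300,300:540],None,fx=3.3,fy=3.3,interpolation=cv2.INTER_CUBIC))
```

```text
t 2.85 p [432.16 190.24  78.8 ] F [0.01 1.34 0.32] w 72.95
tooly [ 1.5e-03  3.0e-04 -1.0e+00] jaw [2.693e-01 9.630e-01 7.000e-04] toolx [ 0.963  -0.2693  0.0013]
delta tool [m] [-0.      0.0008  0.0003]
```

View pics/g.png

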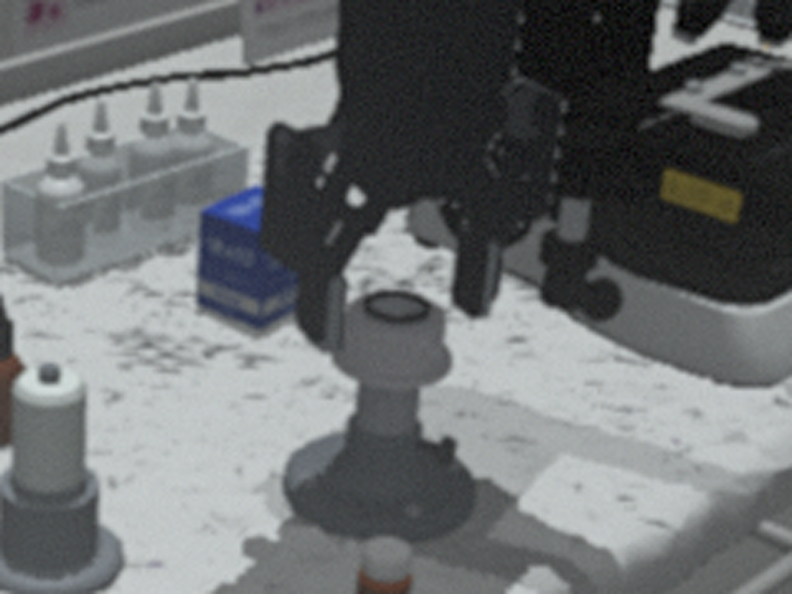

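The fingers straddle the sleeve, with their tips beside its body. I close gently.

>>> carry_out(motion=[{"gripper": 110, "translation": [0, 0, 0], "rotation": [0, 0, 0]}, {"gripper": 140, "translation": [0, 0, 0], "rotation": [0, 0, 0]}, {"gripper": 140, "translation": [0, 0, 0], "rotation": [0, 0, 0]}, {"gripper": 140, "translation": [0, 0, 0], "rotation": [0, 0, 0]}, {"gripper": 140, "translation": [0, 0, 0], "rotation": [0, 0, 0]}], squeeze=25)

```text
time_s: 3.4
ee_pos: [432.1, 190.5, 78.4]
eef_rot: [-1.559, 0.213, -0.216]
ft_force: [0.8, 6.0, 6.7]
grip_width: 43.5
```

>>> carry_out(motion=[{"gripper": 140, "translation": [0, 0.002, 0], "rotation": [0, 0, 0]}, {"gripper": 140, "translation": [0, 0.004, 0], "rotation": [0, 0, 0]}, {"gripper": 140, "translation": [0, 0.006, 0], "rotation": [0, 0, 0]}, {"gripper": 140, "translation": [0, 0.008, 0], "rotation": [0, 0, 0]}, {"gripper": 140, "translation": [0, 0.008, 0], "rotation": [0, 0, 0]}])

```text
time_s: 3.9
ee_pos: [432.2, 190.5, 70.3]
eef_rot: [-1.559, 0.212, -0.216]
ft_force: [1.2, 5.5, 7.6]
grip_width: 43.7
```

>>> carry_out(motion=[{"gripper": 140, "translation": [0, 0.001, 0], "rotation": [0, 0, 0]}, {"gripper": 140, "translation": [0, 0.002, 0], "rotation": [0, 0, 0]}, {"gripper": 140, "translation": [0, 0.003, 0], "rotation": [0, 0, 0]}, {"gripper": 140, "translation": [0, 0.003, 0], "rotation": [0, 0, 0]}, {"gripper": 140, "translation": [0, 0.003, 0], "rotation": [0, 0, 0]}])

```text
time_s: 4.4
ee_pos: [432.2, 190.5, 67.5]
eef_rot: [-1.559, 0.212, -0.216]
ft_force: [-0.2, 5.8, 9.6]
grip_width: 43.6
```

Run:
```python
from h import *
from workcell import *
togo([432.2,190.5,78])
cv2.imwrite("pics/g2.png",cv2.resize(camera("scene")[120:300,300:540],None,fx=3.3,fy=3.3,interpolation=cv2.INTER_CUBIC))
```

```text
t 4.4 p [432.18 190.53  67.52] F [-0.2   5.83  9.58] w 43.62
tooly [ 0.0023  0.0012 -1.    ] jaw [0.2694 0.963  0.0018] toolx [ 0.963  -0.2694  0.0019]
delta tool [m] [ 0.     -0.0105 -0.    ]
```

View pics/g2.png

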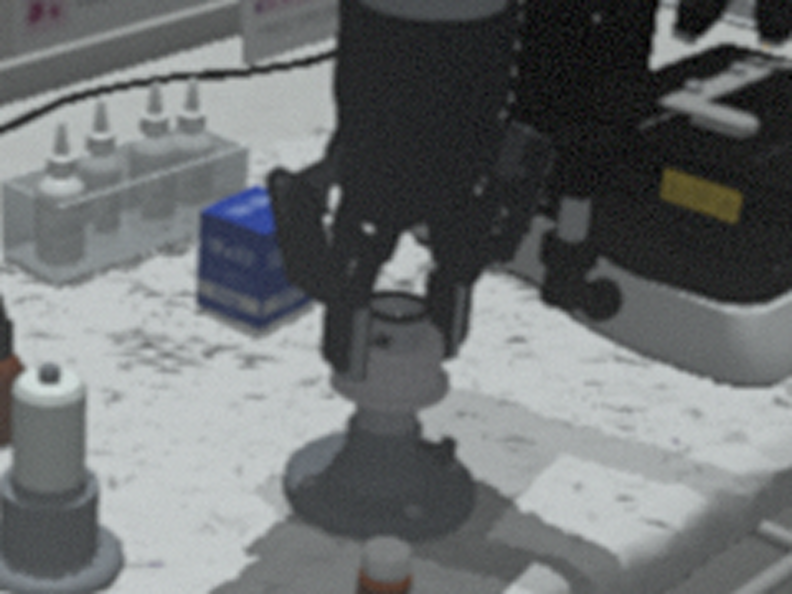

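The sleeve is visibly lower, by about 11 mm. I press on towards the stop.

>>> carry_out(motion=[{"gripper": 140, "translation": [0, 0.0005, 0], "rotation": [0, 0, 0]}, {"gripper": 140, "translation": [0, 0.001, 0], "rotation": [0, 0, 0]}, {"gripper": 140, "translation": [0, 0.0015, 0], "rotation": [0, 0, 0]}, {"gripper": 140, "translation": [0, 0.0015, 0], "rotation": [0, 0, 0]}, {"gripper": 140, "translation": [0, 0.0015, 0], "rotation": [0, 0, 0]}])

```text
time_s: 4.95
ee_pos: [432.3, 190.6, 66.4]
eef_rot: [-1.559, 0.212, -0.216]
ft_force: [-1.0, 4.5, 15.8]
grip_width: 44.1
```

The force rose to 16 N, so the stop is reached. I let go.

>>> carry_out(motion=[{"gripper": 100, "translation": [0, 0, 0], "rotation": [0, 0, 0]}, {"gripper": 60, "translation": [0, 0, 0], "rotation": [0, 0, 0]}, {"gripper": 0, "translation": [0, 0, 0], "rotation": [0, 0, 0]}, {"gripper": 0, "translation": [0, 0, 0], "rotation": [0, 0, 0]}, {"gripper": 0, "translation": [0, -0.02, 0], "rotation": [0, 0, 0]}])

```text
time_s: 5.45
ee_pos: [430.1, 189.6, 83.0]
eef_rot: [-1.562, 0.217, -0.211]
ft_force: [0.5, 0.1, 0.4]
grip_width: 85.4
```

>>> carry_out(motion=[{"gripper": 0, "translation": [0, -0.03, 0], "rotation": [0, 0, 0]}, {"gripper": 0, "translation": [0, -0.06, 0], "rotation": [0, 0, 0]}, {"gripper": 0, "translation": [0, -0.08, 0], "rotation": [0, 0, 0]}, {"gripper": 0, "translation": [0, -0.08, 0], "rotation": [0, 0, 0]}, {"gripper": 0, "translation": [0, -0.08, 0], "rotation": [0, 0, 0]}])

```text
time_s: 5.95
ee_pos: [431.3, 189.9, 164.6]
eef_rot: [-1.56, 0.214, -0.214]
ft_force: [-0.2, 0.6, -0.7]
grip_width: 85.6
```

Run:
```python
from h import *
from workcell import *
togo([491,343.5,165],np.radians(74.37))
cv2.imwrite("pics/g3.png",cv2.resize(camera("scene")[120:300,300:540],None,fx=3.3,fy=3.3,interpolation=cv2.INTER_CUBIC))
```

```text
t 5.95 p [431.31 189.93 164.59] F [-0.24  0.61 -0.72] w 85.63
tooly [ 1.e-04 -1.e-04 -1.e+00] jaw [ 2.695e-01  9.630e-01 -1.000e-04] toolx [ 9.630e-01 -2.695e-01  2.000e-04]
delta tool [m] [ 0.0161 -0.0004  0.164 ]
rot deg [ 0.   -0.    0.01]
```

View pics/g3.png

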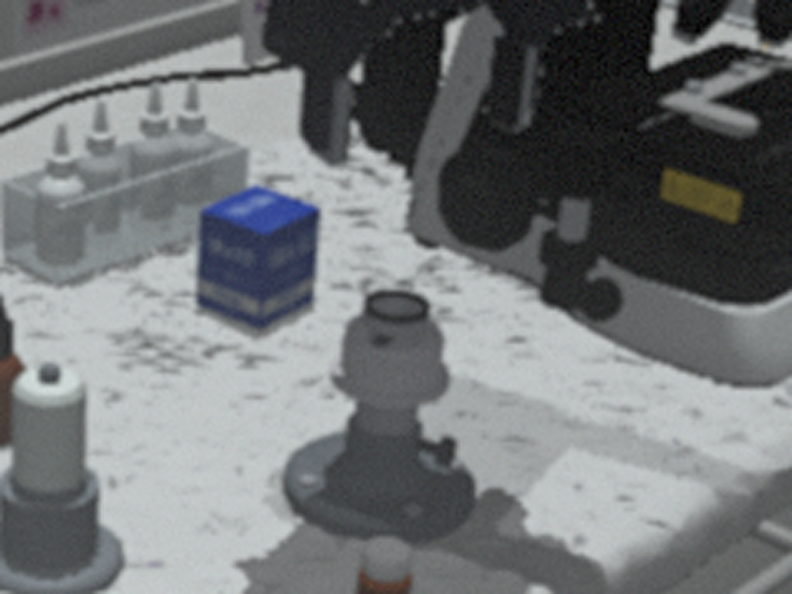

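The sleeve stays latched by itself after letting go. Next, the filter.

>>> carry_out(motion=[{"gripper": 0, "translation": [0.004, -0.01, 0.04], "rotation": [0, 0, 0]}, {"gripper": 0, "translation": [0.008, -0.01, 0.085], "rotation": [0, 0, 0]}, {"gripper": 0, "translation": [0.014, -0.01, 0.13], "rotation": [0, 0, 0]}, {"gripper": 0, "translation": [0.016, -0.01, 0.164], "rotation": [0, 0, 0]}, {"gripper": 0, "translation": [0.016, -0.01, 0.164], "rotation": [0, 0, 0]}])

```text
time_s: 6.5
ee_pos: [491.0, 346.4, 172.4]
eef_rot: [-1.562, 0.214, -0.21]
ft_force: [1.2, -0.8, -0.7]
grip_width: 85.4
```

>>> carry_out(motion=[{"gripper": 0, "translation": [0, 0, 0], "rotation": [0, 0, 0]}, {"gripper": 0, "translation": [0, 0, 0], "rotation": [0, 0, 0]}, {"gripper": 0, "translation": [0, 0, 0], "rotation": [0, 0, 0]}, {"gripper": 0, "translation": [0, 0, 0], "rotation": [0, 0, 0]}, {"gripper": 0, "translation": [0, 0, 0], "rotation": [0, 0, 0]}])

```text
time_s: 7.0
ee_pos: [491.0, 343.1, 175.0]
eef_rot: [-1.56, 0.214, -0.215]
ft_force: [0.3, 0.2, 0.8]
grip_width: 85.3
```

Run:
```python
from h import *
from workcell import *
togo([492.5,344.3,52],np.radians(74.37))
I=camera_info("wrist"); a=camera("wrist")
togo([492.5,344.3,52],np.radians(74.37))
u,v=map(int,proj(I,[492.5,344.3,91]));u0,v0=u-80,v-60;print(u0,v0)
cv2.imwrite("pics/i.png",cv2.resize(a[v0:v0+120,u0:u0+160],None,fx=5,fy=5))
g=cv2.cvtColor(a,cv2.COLOR_BGR2GRAY)
print(cast(I,u,v,91))
import pickle;pickle.dump(I,open("i.pkl","wb"))
```

```text
t 7.0 p [490.96 343.15 175.03] F [0.31 0.2  0.8 ] w 85.34
tooly [ 3.e-04  1.e-04 -1.e+00] jaw [2.700e-01 9.629e-01 2.000e-04] toolx [ 9.629e-01 -2.700e-01  2.000e-04]
delta tool [m] [0.0011 0.123  0.0015]
rot deg [-0.01 -0.04  0.01]
t 7.05 p [490.99 343.25 175.02] F [-0.62  0.67 -0.13] w 85.33
tooly [ 4.e-04  1.e-04 -1.e+00] jaw [2.698e-01 9.629e-01 1.000e-04] toolx [ 9.629e-01 -2.698e-01  3.000e-04]
delta tool [m] [0.0011 0.123  0.0014]
rot deg [-0.01 -0.03  0.02]
245 192
[492.3626514  343.87581919  91.        ]
```

View pics/i.png

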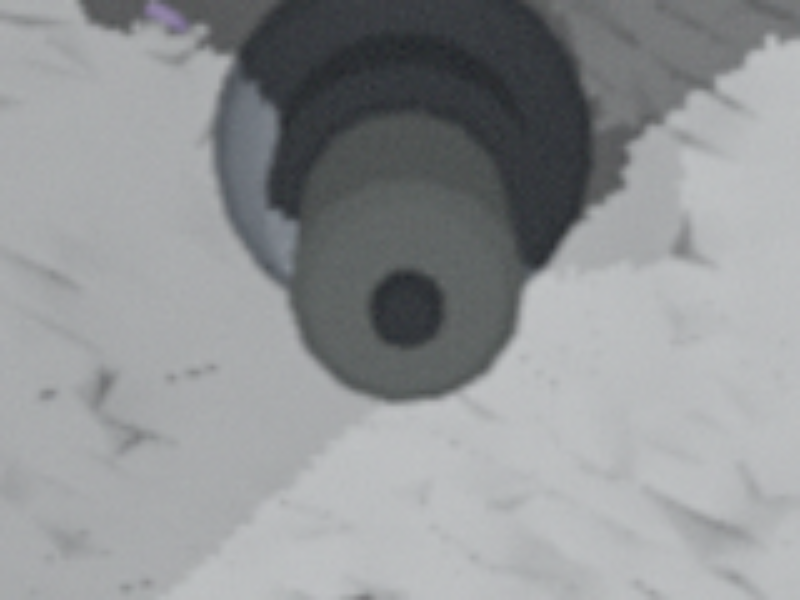

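Run:
```python
from h import *
import pickle
I=pickle.load(open("i.pkl","rb"))
for v,z in((192+289/5,88),(192+307/5,94),(192+307/5,96)): print(cast(I,245+407/5,v,z))
# stand foot: left edge 215, right 592
print(cast(I,245+403/5,192+130/5,8))
togo([492.3,344.5,54])
```

```text
[492.06703385 344.94336437  88.        ]
[492.59766368 344.74022329  94.        ]
[491.96491898 344.89839984  96.        ]
[488.28029179 346.00844383   8.        ]
t 7.05 p [490.99 343.25 175.02] F [-0.62  0.67 -0.13] w 85.33
tooly [ 4.e-04  1.e-04 -1.e+00] jaw [2.698e-01 9.629e-01 1.000e-04] toolx [ 9.629e-01 -2.698e-01  3.000e-04]
delta tool [m] [0.0009 0.121  0.0015]
```

>>> carry_out(motion=[{"gripper": 0, "translation": [0.0007, 0.04, 0.0018], "rotation": [0, 0, 0]}, {"gripper": 0, "translation": [0.0007, 0.08, 0.0018], "rotation": [0, 0, 0]}, {"gripper": 0, "translation": [0.0007, 0.11, 0.0018], "rotation": [0, 0, 0]}, {"gripper": 0, "translation": [0.0007, 0.125, 0.0018], "rotation": [0, 0, 0]}, {"gripper": 80, "translation": [0.0007, 0.125, 0.0018], "rotation": [0, 0, 0]}])

```text
time_s: 7.55
ee_pos: [491.5, 344.7, 48.3]
eef_rot: [-1.562, 0.216, -0.213]
ft_force: [0.4, 0.7, 0.5]
grip_width: 73.2
```

>>> carry_out(motion=[{"gripper": 130, "translation": [0, 0, 0], "rotation": [0, 0, 0]}, {"gripper": 190, "translation": [0, 0, 0], "rotation": [0, 0, 0]}, {"gripper": 190, "translation": [0, 0, 0], "rotation": [0, 0, 0]}, {"gripper": 190, "translation": [0, 0, 0], "rotation": [0, 0, 0]}, {"gripper": 190, "translation": [0, 0, 0], "rotation": [0, 0, 0]}], squeeze=30)

```text
time_s: 8.05
ee_pos: [492.8, 345.6, 51.5]
eef_rot: [-1.559, 0.212, -0.216]
ft_force: [-0.5, -0.4, 7.4]
grip_width: 31.1
```

Run:
```python
from h import *
from workcell import *
togo([492.3,344.5,54])
cv2.imwrite("pics/j.png",cv2.resize(camera("scene")[180:310,230:400],None,fx=4.5,fy=4.5,interpolation=cv2.INTER_CUBIC))
```

```text
t 8.05 p [492.82 345.57  51.46] F [-0.5  -0.44  7.44] w 31.06
tooly [ 0.0023  0.0011 -1.    ] jaw [0.2693 0.963  0.0017] toolx [ 0.963  -0.2693  0.0019]
delta tool [m] [-0.0002 -0.0025 -0.0012]
```

View pics/j.png

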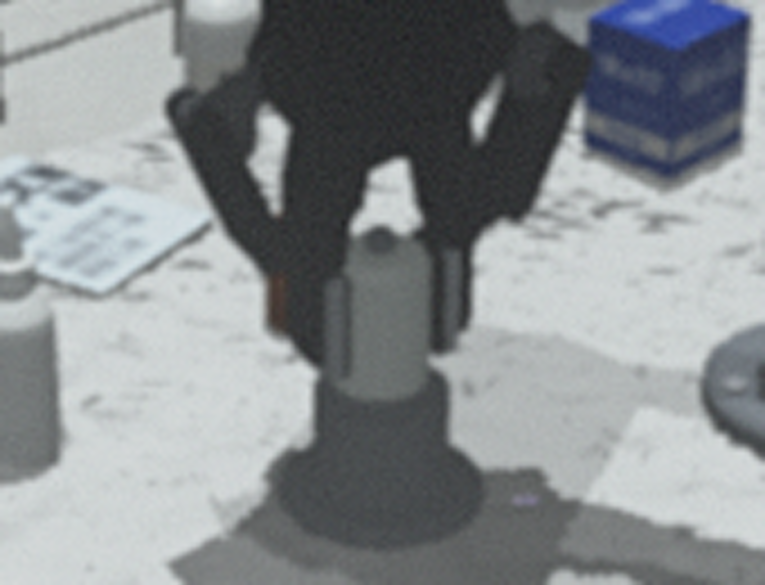

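The filter is gripped, with 31 mm between the pads. I firm up the grip and lift.

>>> carry_out(motion=[{"gripper": 200, "translation": [0, 0, 0], "rotation": [0, 0, 0]}, {"gripper": 200, "translation": [0, -0.005, 0], "rotation": [0, 0, 0]}, {"gripper": 200, "translation": [0, -0.015, 0], "rotation": [0, 0, 0]}, {"gripper": 200, "translation": [0, -0.035, 0], "rotation": [0, 0, 0]}, {"gripper": 200, "translation": [0, -0.06, 0], "rotation": [0, 0, 0]}], squeeze=60)

```text
time_s: 8.6
ee_pos: [491.8, 345.0, 110.7]
eef_rot: [-1.561, 0.215, -0.214]
ft_force: [0.3, -0.1, 0.4]
grip_width: 30.4
```

>>> carry_out(motion=[{"gripper": 200, "translation": [0, -0.025, 0], "rotation": [0, 0, 0]}, {"gripper": 200, "translation": [0, -0.05, 0], "rotation": [0, 0, 0]}, {"gripper": 200, "translation": [0, -0.07, 0], "rotation": [0, 0, 0]}, {"gripper": 200, "translation": [0, -0.07, 0], "rotation": [0, 0, 0]}, {"gripper": 200, "translation": [0, -0.07, 0], "rotation": [0, 0, 0]}])

```text
time_s: 9.1
ee_pos: [492.1, 345.2, 180.2]
eef_rot: [-1.56, 0.214, -0.215]
ft_force: [-0.8, 0.1, -1.7]
grip_width: 30.9
```

Run:
```python
from h import *
from workcell import *
togo([432.1,190.7,182],np.radians(74.37))
cv2.imwrite("pics/k.png",cv2.resize(camera("scene")[100:310,230:500],None,fx=2.8,fy=2.8,interpolation=cv2.INTER_CUBIC))
```

```text
t 9.1 p [492.1  345.17 180.21] F [-0.77  0.12 -1.73] w 30.85
tooly [ 7.e-04  3.e-04 -1.e+00] jaw [2.694e-01 9.630e-01 5.000e-04] toolx [ 9.630e-01 -2.694e-01  6.000e-04]
delta tool [m] [-0.0162 -0.0019 -0.1649]
rot deg [-0.03  0.    0.04]
```

View pics/k.png

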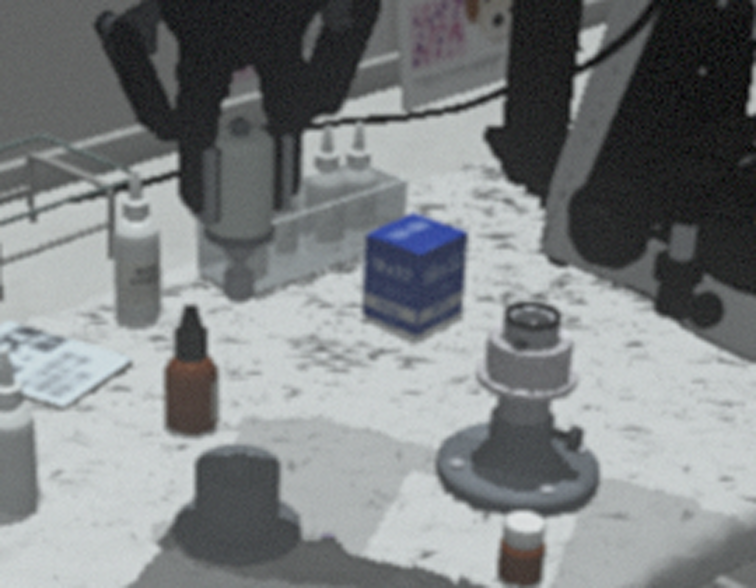

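The filter is held upright and the stand is empty. The sleeve is still latched. I move over the coupler.

>>> carry_out(motion=[{"gripper": 200, "translation": [-0.003, 0, -0.03], "rotation": [0, 0, 0]}, {"gripper": 200, "translation": [-0.006, 0, -0.07], "rotation": [0, 0, 0]}, {"gripper": 200, "translation": [-0.01, 0, -0.11], "rotation": [0, 0, 0]}, {"gripper": 200, "translation": [-0.014, 0, -0.145], "rotation": [0, 0, 0]}, {"gripper": 200, "translation": [-0.0162, 0, -0.165], "rotation": [0, 0, 0]}])

```text
time_s: 9.65
ee_pos: [430.6, 188.7, 178.8]
eef_rot: [-1.561, 0.216, -0.214]
ft_force: [0.8, 0.9, -1.0]
grip_width: 30.7
```

>>> carry_out(motion=[{"gripper": 200, "translation": [0, 0, 0], "rotation": [0, 0, 0]}, {"gripper": 200, "translation": [0, 0, 0], "rotation": [0, 0, 0]}, {"gripper": 200, "translation": [0, 0, 0], "rotation": [0, 0, 0]}, {"gripper": 200, "translation": [0, 0, 0], "rotation": [0, 0, 0]}, {"gripper": 200, "translation": [0, 0, 0], "rotation": [0, 0, 0]}])

```text
time_s: 10.15
ee_pos: [432.1, 191.1, 179.5]
eef_rot: [-1.561, 0.214, -0.213]
ft_force: [-0.0, 0.4, -1.2]
grip_width: 30.4
```

Run:
```python
from h import *
from workcell import *
import pickle
togo([432.1,190.7,160],np.radians(74.37))
I=camera_info("wrist"); a=camera("wrist");pickle.dump(I,open("l.pkl","wb"))
cv2.imwrite("pics/l_w.png",a)
cv2.imwrite("pics/l.png",cv2.resize(camera("scene")[100:310,330:540],None,fx=2.8,fy=2.8,interpolation=cv2.INTER_CUBIC))
```

```text
t 10.15 p [432.08 191.09 179.49] F [-0.    0.35 -1.18] w 30.39
tooly [-6.e-04 -2.e-04 -1.e+00] jaw [ 2.687e-01  9.632e-01 -4.000e-04] toolx [ 9.632e-01 -2.687e-01 -6.000e-04]
delta tool [m] [ 0.0001  0.0195 -0.0004]
rot deg [ 0.02  0.04 -0.03]
```

View pics/l.png

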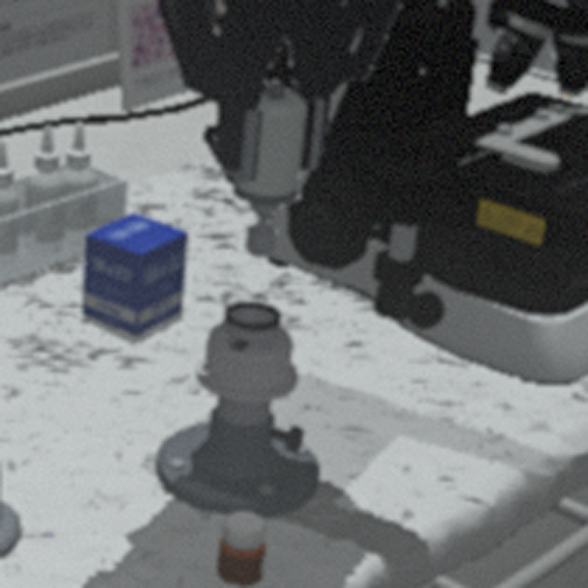

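View pics/l_w.png

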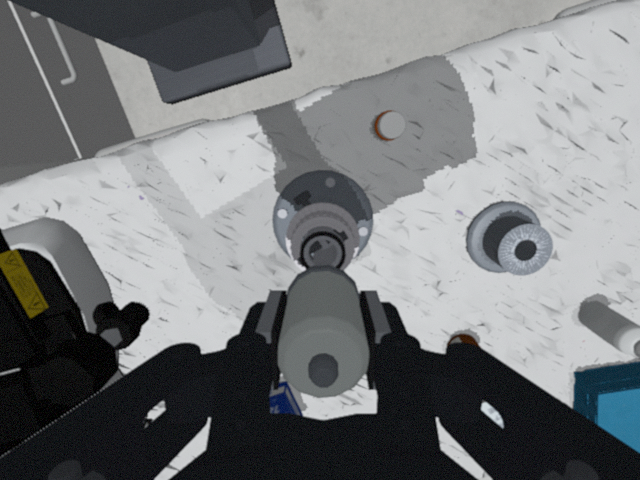

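Run:
```python
from h import *
from workcell import *
import pickle
I=camera_info("scene")
for z in(12,100,135,168,173,214,220): print(z,((proj(I,[432.1,190.9,z])-[330,100])*2.8).round(1))
J=pickle.load(open("l.pkl","rb"))
for z in(12,88,100,135,220): print("w",z,proj(J,[432.1,190.9,z]).round(1))
a=cv2.imread("pics/l_w.png")
cv2.imwrite("pics/l2.png",cv2.resize(a[200:320,250:400],None,fx=5,fy=5,interpolation=cv2.INTER_CUBIC))
b=cv2.imread("pics/l.png")
for z in np.arange(0,224,8): 
    p=(proj(I,[432.1,190.9,z])-[330,100])*2.8; cv2.circle(b,(int(p[0]),int(p[1])),1,(0,0,255),-1)
cv2.imwrite("pics/l3.png",b)
```

```text
12 [238.6 458.5]
100 [253.2 314.8]
135 [259.4 253.9]
168 [265.5 194.2]
173 [266.5 185. ]
214 [274.4 107.3]
220 [275.6  95.6]
w 12 [323.2 221.9]
w 88 [323.2 247.3]
w 100 [323.2 252.7]
w 135 [323.1 272.1]
w 220 [323.1 364.7]
```

View pics/l3.png

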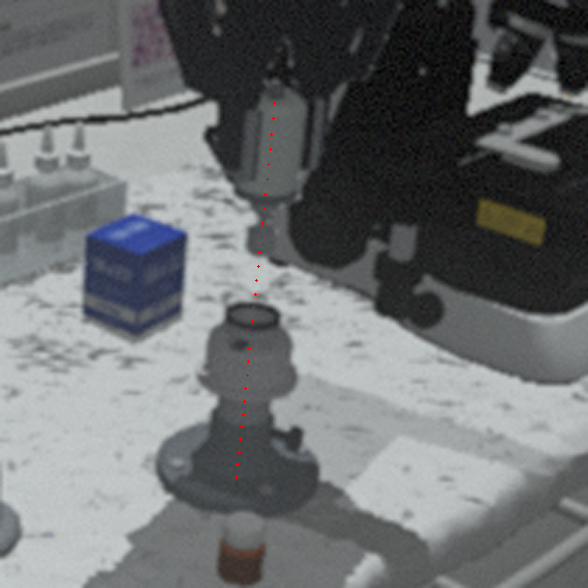

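View pics/l2.png

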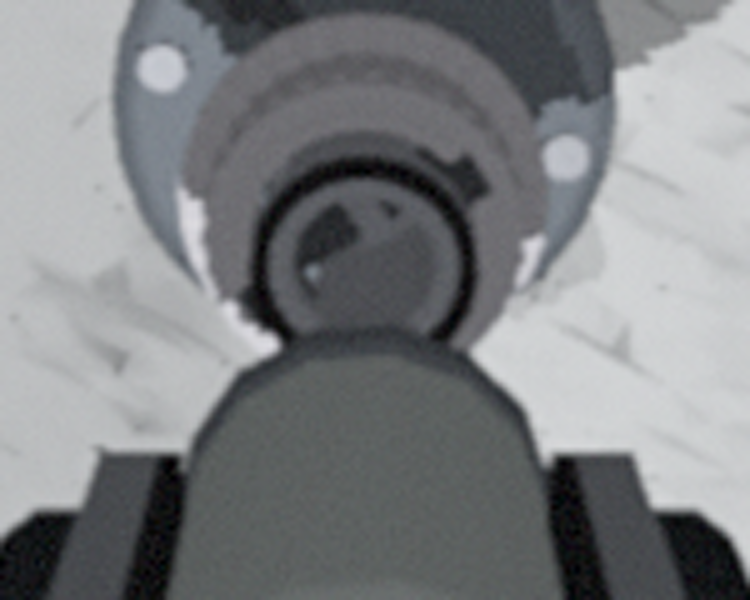

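The plug and coupler line up to about 1 mm in both views, and the mouth looks to be about 100 mm high. I go down to just above it, then feel.

>>> carry_out(motion=[{"gripper": 200, "translation": [0, 0.01, -0.0003], "rotation": [0, 0, 0]}, {"gripper": 200, "translation": [0, 0.02, -0.0003], "rotation": [0, 0, 0]}, {"gripper": 200, "translation": [0, 0.028, -0.0003], "rotation": [0, 0, 0]}, {"gripper": 200, "translation": [0, 0.03, -0.0003], "rotation": [0, 0, 0]}, {"gripper": 200, "translation": [0, 0.03, -0.0003], "rotation": [0, 0, 0]}])

```text
time_s: 10.75
ee_pos: [431.8, 190.3, 149.3]
eef_rot: [-1.561, 0.215, -0.214]
ft_force: [0.7, -0.2, -1.3]
grip_width: 30.6
```

Run:
```python
from h import *
from workcell import *
togo([432.1,190.7,147],np.radians(74.37))
cv2.imwrite("pics/m.png",cv2.resize(camera("scene")[140:260,350:500],None,fx=5,fy=5,interpolation=cv2.INTER_CUBIC))
```

```text
t 10.75 p [431.79 190.26 149.31] F [ 0.74 -0.19 -1.35] w 30.6
tooly [-8.e-04 -3.e-04 -1.e+00] jaw [ 2.695e-01  9.630e-01 -5.000e-04] toolx [ 9.630e-01 -2.695e-01 -7.000e-04]
delta tool [m] [0.0002 0.0023 0.0005]
rot deg [ 0.03 -0.   -0.04]
```

View pics/m.png

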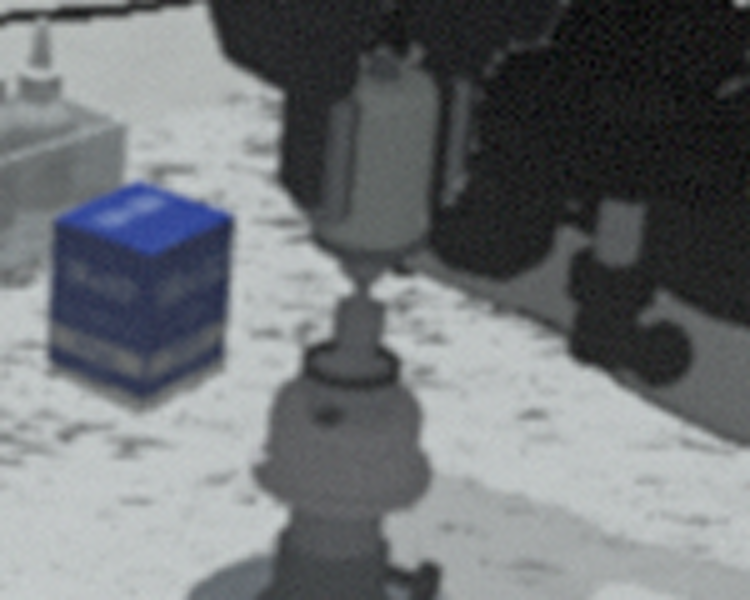

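The plug end sits centred just over the mouth. Now the slow descent.

>>> carry_out(motion=[{"gripper": 200, "translation": [0, 0.0005, 0], "rotation": [0, 0, 0]}, {"gripper": 200, "translation": [0, 0.001, 0], "rotation": [0, 0, 0]}, {"gripper": 200, "translation": [0, 0.0015, 0], "rotation": [0, 0, 0]}, {"gripper": 200, "translation": [0, 0.002, 0], "rotation": [0, 0, 0]}, {"gripper": 200, "translation": [0, 0.0025, 0], "rotation": [0, 0, 0]}])

```text
time_s: 11.3
ee_pos: [432.0, 190.3, 147.3]
eef_rot: [-1.56, 0.214, -0.214]
ft_force: [0.1, 0.2, -1.1]
grip_width: 30.7
```

>>> carry_out(motion=[{"gripper": 200, "translation": [0, 0.0005, 0], "rotation": [0, 0, 0]}, {"gripper": 200, "translation": [0, 0.001, 0], "rotation": [0, 0, 0]}, {"gripper": 200, "translation": [0, 0.0015, 0], "rotation": [0, 0, 0]}, {"gripper": 200, "translation": [0, 0.002, 0], "rotation": [0, 0, 0]}, {"gripper": 200, "translation": [0, 0.002, 0], "rotation": [0, 0, 0]}])

```text
time_s: 11.8
ee_pos: [431.9, 190.3, 145.2]
eef_rot: [-1.56, 0.214, -0.214]
ft_force: [-0.4, -0.8, -1.1]
grip_width: 30.8
```

>>> carry_out(motion=[{"gripper": 200, "translation": [0, 0.0005, 0], "rotation": [0, 0, 0]}, {"gripper": 200, "translation": [0, 0.001, 0], "rotation": [0, 0, 0]}, {"gripper": 200, "translation": [0, 0.0015, 0], "rotation": [0, 0, 0]}, {"gripper": 200, "translation": [0, 0.002, 0], "rotation": [0, 0, 0]}, {"gripper": 200, "translation": [0, 0.002, 0], "rotation": [0, 0, 0]}])

```text
time_s: 12.3
ee_pos: [431.9, 190.3, 143.2]
eef_rot: [-1.56, 0.214, -0.214]
ft_force: [-0.7, 0.9, -0.7]
grip_width: 30.9
```

>>> carry_out(motion=[{"gripper": 200, "translation": [0, 0.0005, 0], "rotation": [0, 0, 0]}, {"gripper": 200, "translation": [0, 0.001, 0], "rotation": [0, 0, 0]}, {"gripper": 200, "translation": [0, 0.0015, 0], "rotation": [0, 0, 0]}, {"gripper": 200, "translation": [0, 0.002, 0], "rotation": [0, 0, 0]}, {"gripper": 200, "translation": [0, 0.002, 0], "rotation": [0, 0, 0]}])

```text
time_s: 12.8
ee_pos: [431.9, 190.3, 141.2]
eef_rot: [-1.56, 0.214, -0.214]
ft_force: [-0.0, -0.9, -1.0]
grip_width: 31.0
```

>>> carry_out(motion=[{"gripper": 200, "translation": [0, 0.0005, 0], "rotation": [0, 0, 0]}, {"gripper": 200, "translation": [0, 0.001, 0], "rotation": [0, 0, 0]}, {"gripper": 200, "translation": [0, 0.0015, 0], "rotation": [0, 0, 0]}, {"gripper": 200, "translation": [0, 0.002, 0], "rotation": [0, 0, 0]}, {"gripper": 200, "translation": [0, 0.002, 0], "rotation": [0, 0, 0]}])

```text
time_s: 13.3
ee_pos: [431.9, 190.3, 139.2]
eef_rot: [-1.56, 0.214, -0.214]
ft_force: [-0.6, 0.7, -1.2]
grip_width: 30.8
```

Run:
```python
from h import *
from workcell import *
togo([432.1,190.7,147],np.radians(74.37))
cv2.imwrite("pics/n.png",cv2.resize(camera("scene")[140:260,350:500],None,fx=5,fy=5,interpolation=cv2.INTER_CUBIC))
```

```text
t 13.3 p [431.93 190.32 139.22] F [-0.57  0.72 -1.21] w 30.79
tooly [-1.e-04 -1.e-04 -1.e+00] jaw [ 2.694e-01  9.630e-01 -1.000e-04] toolx [ 9.630e-01 -2.694e-01 -1.000e-04]
delta tool [m] [ 0.0001 -0.0078  0.0004]
rot deg [ 0.01  0.   -0.01]
```

View pics/n.png

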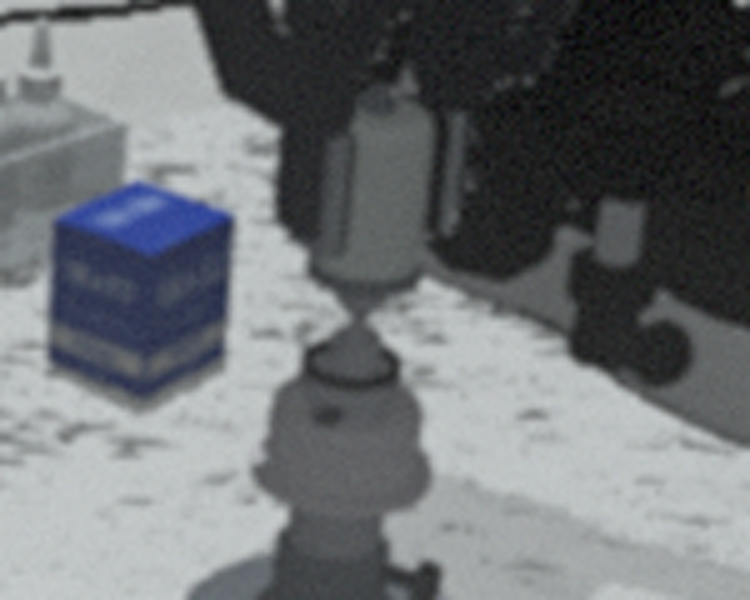

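The plug is in the bore with no force.

>>> carry_out(motion=[{"gripper": 200, "translation": [0, 0.001, 0], "rotation": [0, 0, 0]}, {"gripper": 200, "translation": [0, 0.002, 0], "rotation": [0, 0, 0]}, {"gripper": 200, "translation": [0, 0.003, 0], "rotation": [0, 0, 0]}, {"gripper": 200, "translation": [0, 0.004, 0], "rotation": [0, 0, 0]}, {"gripper": 200, "translation": [0, 0.004, 0], "rotation": [0, 0, 0]}])

```text
time_s: 13.85
ee_pos: [431.9, 190.3, 135.1]
eef_rot: [-1.56, 0.214, -0.214]
ft_force: [0.5, -0.0, -1.3]
grip_width: 30.8
```

>>> carry_out(motion=[{"gripper": 200, "translation": [0, 0.001, 0], "rotation": [0, 0, 0]}, {"gripper": 200, "translation": [0, 0.002, 0], "rotation": [0, 0, 0]}, {"gripper": 200, "translation": [0, 0.003, 0], "rotation": [0, 0, 0]}, {"gripper": 200, "translation": [0, 0.003, 0], "rotation": [0, 0, 0]}, {"gripper": 200, "translation": [0, 0.003, 0], "rotation": [0, 0, 0]}])

```text
time_s: 14.35
ee_pos: [432.0, 190.3, 132.3]
eef_rot: [-1.56, 0.214, -0.214]
ft_force: [-0.3, 0.0, -1.9]
grip_width: 30.7
```

>>> carry_out(motion=[{"gripper": 200, "translation": [0, 0.0005, 0], "rotation": [0, 0, 0]}, {"gripper": 200, "translation": [0, 0.001, 0], "rotation": [0, 0, 0]}, {"gripper": 200, "translation": [0, 0.0015, 0], "rotation": [0, 0, 0]}, {"gripper": 200, "translation": [0, 0.002, 0], "rotation": [0, 0, 0]}, {"gripper": 200, "translation": [0, 0.002, 0], "rotation": [0, 0, 0]}])

```text
time_s: 14.85
ee_pos: [431.9, 190.3, 130.2]
eef_rot: [-1.56, 0.214, -0.214]
ft_force: [-0.6, -0.7, -1.4]
grip_width: 30.5
```

>>> carry_out(motion=[{"gripper": 200, "translation": [0, 0.0005, 0], "rotation": [0, 0, 0]}, {"gripper": 200, "translation": [0, 0.001, 0], "rotation": [0, 0, 0]}, {"gripper": 200, "translation": [0, 0.0015, 0], "rotation": [0, 0, 0]}, {"gripper": 200, "translation": [0, 0.002, 0], "rotation": [0, 0, 0]}, {"gripper": 200, "translation": [0, 0.002, 0], "rotation": [0, 0, 0]}])

```text
time_s: 15.35
ee_pos: [431.9, 190.3, 128.2]
eef_rot: [-1.56, 0.214, -0.214]
ft_force: [-0.1, -0.1, -1.2]
grip_width: 30.7
```

>>> carry_out(motion=[{"gripper": 200, "translation": [0, 0.0005, 0], "rotation": [0, 0, 0]}, {"gripper": 200, "translation": [0, 0.001, 0], "rotation": [0, 0, 0]}, {"gripper": 200, "translation": [0, 0.0015, 0], "rotation": [0, 0, 0]}, {"gripper": 200, "translation": [0, 0.002, 0], "rotation": [0, 0, 0]}, {"gripper": 200, "translation": [0, 0.002, 0], "rotation": [0, 0, 0]}])

```text
time_s: 15.85
ee_pos: [431.9, 190.3, 126.2]
eef_rot: [-1.56, 0.214, -0.214]
ft_force: [-0.0, 0.6, -0.6]
grip_width: 31.0
```

>>> carry_out(motion=[{"gripper": 200, "translation": [0, 0.0005, 0], "rotation": [0, 0, 0]}, {"gripper": 200, "translation": [0, 0.001, 0], "rotation": [0, 0, 0]}, {"gripper": 200, "translation": [0, 0.0015, 0], "rotation": [0, 0, 0]}, {"gripper": 200, "translation": [0, 0.002, 0], "rotation": [0, 0, 0]}, {"gripper": 200, "translation": [0, 0.002, 0], "rotation": [0, 0, 0]}])

```text
time_s: 16.35
ee_pos: [431.9, 190.3, 124.2]
eef_rot: [-1.56, 0.214, -0.214]
ft_force: [-0.5, -0.5, 0.3]
grip_width: 30.8
```

>>> carry_out(motion=[{"gripper": 200, "translation": [0, 0.0005, 0], "rotation": [0, 0, 0]}, {"gripper": 200, "translation": [0, 0.001, 0], "rotation": [0, 0, 0]}, {"gripper": 200, "translation": [0, 0.0015, 0], "rotation": [0, 0, 0]}, {"gripper": 200, "translation": [0, 0.0015, 0], "rotation": [0, 0, 0]}, {"gripper": 200, "translation": [0, 0.0015, 0], "rotation": [0, 0, 0]}])

```text
time_s: 16.85
ee_pos: [432.0, 190.3, 122.8]
eef_rot: [-1.56, 0.214, -0.214]
ft_force: [-0.9, 0.1, 0.1]
grip_width: 30.7
```

>>> carry_out(motion=[{"gripper": 200, "translation": [0, 0.0005, 0], "rotation": [0, 0, 0]}, {"gripper": 200, "translation": [0, 0.001, 0], "rotation": [0, 0, 0]}, {"gripper": 200, "translation": [0, 0.001, 0], "rotation": [0, 0, 0]}, {"gripper": 200, "translation": [0, 0.001, 0], "rotation": [0, 0, 0]}, {"gripper": 200, "translation": [0, 0.001, 0], "rotation": [0, 0, 0]}])

```text
time_s: 17.35
ee_pos: [432.0, 190.3, 121.8]
eef_rot: [-1.56, 0.214, -0.214]
ft_force: [-0.6, -0.8, -2.0]
grip_width: 30.7
```

>>> carry_out(motion=[{"gripper": 200, "translation": [0, 0.0005, 0], "rotation": [0, 0, 0]}, {"gripper": 200, "translation": [0, 0.001, 0], "rotation": [0, 0, 0]}, {"gripper": 200, "translation": [0, 0.001, 0], "rotation": [0, 0, 0]}, {"gripper": 200, "translation": [0, 0.001, 0], "rotation": [0, 0, 0]}, {"gripper": 200, "translation": [0, 0.001, 0], "rotation": [0, 0, 0]}])

```text
time_s: 17.85
ee_pos: [432.0, 190.3, 120.8]
eef_rot: [-1.56, 0.214, -0.214]
ft_force: [-0.3, -0.9, -1.0]
grip_width: 31.0
```

>>> carry_out(motion=[{"gripper": 200, "translation": [0, 0.0005, 0], "rotation": [0, 0, 0]}, {"gripper": 200, "translation": [0, 0.001, 0], "rotation": [0, 0, 0]}, {"gripper": 200, "translation": [0, 0.001, 0], "rotation": [0, 0, 0]}, {"gripper": 200, "translation": [0, 0.001, 0], "rotation": [0, 0, 0]}, {"gripper": 200, "translation": [0, 0.001, 0], "rotation": [0, 0, 0]}])

```text
time_s: 18.35
ee_pos: [432.0, 190.3, 119.8]
eef_rot: [-1.56, 0.214, -0.214]
ft_force: [0.2, 0.1, -0.6]
grip_width: 30.9
```

>>> carry_out(motion=[{"gripper": 200, "translation": [0, 0.0005, 0], "rotation": [0, 0, 0]}, {"gripper": 200, "translation": [0, 0.001, 0], "rotation": [0, 0, 0]}, {"gripper": 200, "translation": [0, 0.001, 0], "rotation": [0, 0, 0]}, {"gripper": 200, "translation": [0, 0.001, 0], "rotation": [0, 0, 0]}, {"gripper": 200, "translation": [0, 0.001, 0], "rotation": [0, 0, 0]}])

```text
time_s: 18.85
ee_pos: [432.0, 190.3, 118.8]
eef_rot: [-1.56, 0.214, -0.214]
ft_force: [-0.8, 0.0, -1.3]
grip_width: 30.9
```

>>> carry_out(motion=[{"gripper": 200, "translation": [0, 0.0005, 0], "rotation": [0, 0, 0]}, {"gripper": 200, "translation": [0, 0.001, 0], "rotation": [0, 0, 0]}, {"gripper": 200, "translation": [0, 0.001, 0], "rotation": [0, 0, 0]}, {"gripper": 200, "translation": [0, 0.001, 0], "rotation": [0, 0, 0]}, {"gripper": 200, "translation": [0, 0.001, 0], "rotation": [0, 0, 0]}])

```text
time_s: 19.35
ee_pos: [432.0, 190.3, 117.8]
eef_rot: [-1.56, 0.214, -0.214]
ft_force: [0.0, 0.3, -0.4]
grip_width: 30.6
```

>>> carry_out(motion=[{"gripper": 200, "translation": [0, 0.0005, 0], "rotation": [0, 0, 0]}, {"gripper": 200, "translation": [0, 0.001, 0], "rotation": [0, 0, 0]}, {"gripper": 200, "translation": [0, 0.001, 0], "rotation": [0, 0, 0]}, {"gripper": 200, "translation": [0, 0.001, 0], "rotation": [0, 0, 0]}, {"gripper": 200, "translation": [0, 0.001, 0], "rotation": [0, 0, 0]}])

```text
time_s: 19.85
ee_pos: [431.9, 190.3, 116.8]
eef_rot: [-1.56, 0.214, -0.214]
ft_force: [0.1, 0.4, -1.6]
grip_width: 31.2
```

>>> carry_out(motion=[{"gripper": 200, "translation": [0, 0.0005, 0], "rotation": [0, 0, 0]}, {"gripper": 200, "translation": [0, 0.001, 0], "rotation": [0, 0, 0]}, {"gripper": 200, "translation": [0, 0.001, 0], "rotation": [0, 0, 0]}, {"gripper": 200, "translation": [0, 0.001, 0], "rotation": [0, 0, 0]}, {"gripper": 200, "translation": [0, 0.001, 0], "rotation": [0, 0, 0]}])

```text
time_s: 20.35
ee_pos: [432.1, 190.3, 116.2]
eef_rot: [-1.56, 0.214, -0.215]
ft_force: [-2.1, -1.7, 5.5]
grip_width: 30.9
```

Run:
```python
from h import *
from workcell import *
togo([432.1,190.7,147],np.radians(74.37))
cv2.imwrite("pics/o.png",cv2.resize(camera("scene")[140:260,350:500],None,fx=5,fy=5,interpolation=cv2.INTER_CUBIC))
```

```text
t 20.35 p [432.12 190.34 116.18] F [-2.08 -1.66  5.49] w 30.91
tooly [ 5.e-04 -0.e+00 -1.e+00] jaw [2.694e-01 9.630e-01 1.000e-04] toolx [ 9.630e-01 -2.694e-01  5.000e-04]
delta tool [m] [-0.0001 -0.0308  0.0003]
rot deg [-0.01  0.    0.03]
```

View pics/o.png

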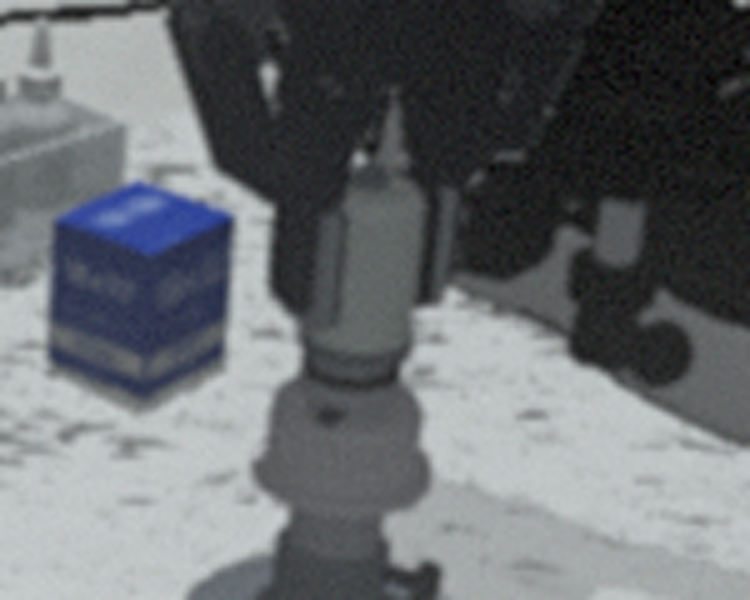

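The claws are met with 5.5 N at TCP z 116.3, which puts the mouth at about 100 mm. I push on in half-millimetre steps.

>>> carry_out(motion=[{"gripper": 200, "translation": [0, 0.0003, 0], "rotation": [0, 0, 0]}, {"gripper": 200, "translation": [0, 0.0006, 0], "rotation": [0, 0, 0]}, {"gripper": 200, "translation": [0, 0.0006, 0], "rotation": [0, 0, 0]}, {"gripper": 200, "translation": [0, 0.0006, 0], "rotation": [0, 0, 0]}, {"gripper": 200, "translation": [0, 0.0006, 0], "rotation": [0, 0, 0]}])

```text
time_s: 20.9
ee_pos: [432.2, 190.4, 115.6]
eef_rot: [-1.56, 0.214, -0.215]
ft_force: [-0.9, -1.2, 5.8]
grip_width: 30.8
```

>>> carry_out(motion=[{"gripper": 200, "translation": [0, 0.0003, 0], "rotation": [0, 0, 0]}, {"gripper": 200, "translation": [0, 0.0006, 0], "rotation": [0, 0, 0]}, {"gripper": 200, "translation": [0, 0.0006, 0], "rotation": [0, 0, 0]}, {"gripper": 200, "translation": [0, 0.0006, 0], "rotation": [0, 0, 0]}, {"gripper": 200, "translation": [0, 0.0006, 0], "rotation": [0, 0, 0]}])

```text
time_s: 21.4
ee_pos: [432.3, 190.4, 115.1]
eef_rot: [-1.56, 0.213, -0.215]
ft_force: [-0.5, -0.6, 5.6]
grip_width: 30.9
```

>>> carry_out(motion=[{"gripper": 200, "translation": [0, 0.0003, 0], "rotation": [0, 0, 0]}, {"gripper": 200, "translation": [0, 0.0006, 0], "rotation": [0, 0, 0]}, {"gripper": 200, "translation": [0, 0.0006, 0], "rotation": [0, 0, 0]}, {"gripper": 200, "translation": [0, 0.0006, 0], "rotation": [0, 0, 0]}, {"gripper": 200, "translation": [0, 0.0006, 0], "rotation": [0, 0, 0]}])

```text
time_s: 21.9
ee_pos: [432.3, 190.4, 114.4]
eef_rot: [-1.56, 0.213, -0.215]
ft_force: [-0.1, -0.4, 5.8]
grip_width: 31.2
```

>>> carry_out(motion=[{"gripper": 200, "translation": [0, 0.0003, 0], "rotation": [0, 0, 0]}, {"gripper": 200, "translation": [0, 0.0006, 0], "rotation": [0, 0, 0]}, {"gripper": 200, "translation": [0, 0.0006, 0], "rotation": [0, 0, 0]}, {"gripper": 200, "translation": [0, 0.0006, 0], "rotation": [0, 0, 0]}, {"gripper": 200, "translation": [0, 0.0006, 0], "rotation": [0, 0, 0]}])

```text
time_s: 22.4
ee_pos: [432.1, 190.3, 113.5]
eef_rot: [-1.56, 0.214, -0.214]
ft_force: [1.4, 1.1, 0.9]
grip_width: 30.8
```

Run:
```python
from h import *
from workcell import *
togo([432.1,190.7,147],np.radians(74.37))
cv2.imwrite("pics/p.png",cv2.resize(camera("scene")[140:260,350:500],None,fx=5,fy=5,interpolation=cv2.INTER_CUBIC))
```

```text
t 22.4 p [432.08 190.34 113.47] F [1.41 1.14 0.88] w 30.82
tooly [ 3.e-04 -0.e+00 -1.e+00] jaw [2.694e-01 9.630e-01 1.000e-04] toolx [ 9.630e-01 -2.694e-01  3.000e-04]
delta tool [m] [-0.0001 -0.0335  0.0004]
rot deg [-0.   -0.    0.02]
```

View pics/p.png

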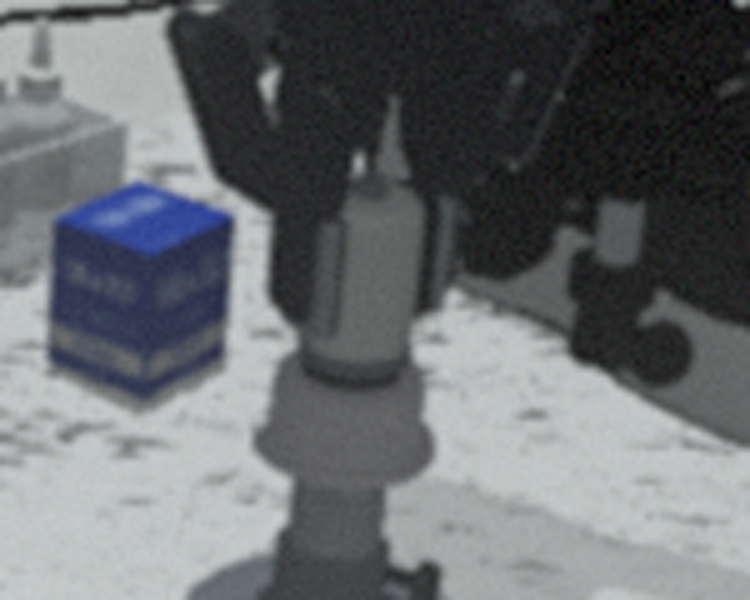

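The sleeve has sprung up and the force dropped. I push lightly towards home, then pull up slightly to check the lock.

>>> carry_out(motion=[{"gripper": 200, "translation": [0, 0.0005, 0], "rotation": [0, 0, 0]}, {"gripper": 200, "translation": [0, 0.001, 0], "rotation": [0, 0, 0]}, {"gripper": 200, "translation": [0, 0.0012, 0], "rotation": [0, 0, 0]}, {"gripper": 200, "translation": [0, 0.0012, 0], "rotation": [0, 0, 0]}, {"gripper": 200, "translation": [0, 0.0012, 0], "rotation": [0, 0, 0]}])

```text
time_s: 22.95
ee_pos: [432.0, 190.3, 112.2]
eef_rot: [-1.56, 0.214, -0.214]
ft_force: [0.6, 0.1, 3.5]
grip_width: 31.3
```

>>> carry_out(motion=[{"gripper": 200, "translation": [0, -0.0005, 0], "rotation": [0, 0, 0]}, {"gripper": 200, "translation": [0, -0.001, 0], "rotation": [0, 0, 0]}, {"gripper": 200, "translation": [0, -0.0015, 0], "rotation": [0, 0, 0]}, {"gripper": 200, "translation": [0, -0.0022, 0], "rotation": [0, 0, 0]}, {"gripper": 200, "translation": [0, -0.0022, 0], "rotation": [0, 0, 0]}])

```text
time_s: 23.45
ee_pos: [431.8, 190.3, 114.3]
eef_rot: [-1.56, 0.214, -0.214]
ft_force: [1.3, -0.2, -0.7]
grip_width: 30.6
```

>>> carry_out(motion=[{"gripper": 200, "translation": [0, -0.0004, 0], "rotation": [0, 0, 0]}, {"gripper": 200, "translation": [0, -0.0008, 0], "rotation": [0, 0, 0]}, {"gripper": 200, "translation": [0, -0.0008, 0], "rotation": [0, 0, 0]}, {"gripper": 200, "translation": [0, -0.0008, 0], "rotation": [0, 0, 0]}, {"gripper": 200, "translation": [0, -0.0008, 0], "rotation": [0, 0, 0]}])

```text
time_s: 23.95
ee_pos: [431.9, 190.3, 115.2]
eef_rot: [-1.56, 0.214, -0.214]
ft_force: [-0.8, -0.9, -0.8]
grip_width: 30.7
```

>>> carry_out(motion=[{"gripper": 200, "translation": [0, -0.0003, 0], "rotation": [0, 0, 0]}, {"gripper": 200, "translation": [0, -0.0006, 0], "rotation": [0, 0, 0]}, {"gripper": 200, "translation": [0, -0.0006, 0], "rotation": [0, 0, 0]}, {"gripper": 200, "translation": [0, -0.0006, 0], "rotation": [0, 0, 0]}, {"gripper": 200, "translation": [0, -0.0006, 0], "rotation": [0, 0, 0]}])

```text
time_s: 24.45
ee_pos: [431.9, 190.3, 115.6]
eef_rot: [-1.56, 0.214, -0.214]
ft_force: [0.3, 0.4, -6.0]
grip_width: 31.0
```

Run:
```python
from h import *
from workcell import *
togo([432.1,190.7,147],np.radians(74.37))
cv2.imwrite("pics/q.png",cv2.resize(camera("scene")[140:260,350:500],None,fx=5,fy=5,interpolation=cv2.INTER_CUBIC))
```

```text
t 24.45 p [431.87 190.29 115.64] F [ 0.32  0.43 -6.  ] w 30.99
tooly [-3.e-04 -2.e-04 -1.e+00] jaw [ 2.694e-01  9.630e-01 -3.000e-04] toolx [ 9.630e-01 -2.694e-01 -3.000e-04]
delta tool [m] [ 0.0001 -0.0314  0.0005]
rot deg [ 0.01  0.   -0.02]
```

View pics/q.png

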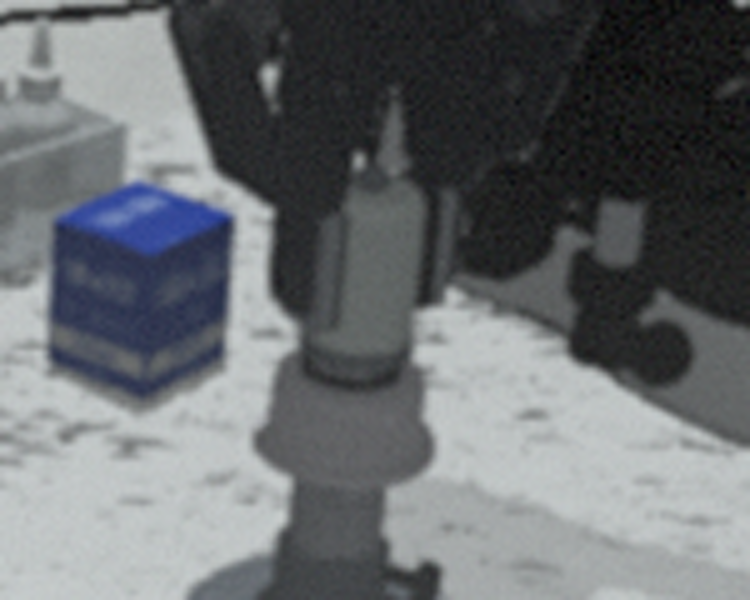

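The pull meets a 6 N stop, so it is locked. I ease off, open and withdraw straight up.

>>> carry_out(motion=[{"gripper": 200, "translation": [0, 0.0005, 0], "rotation": [0, 0, 0]}, {"gripper": 200, "translation": [0, 0.0008, 0], "rotation": [0, 0, 0]}, {"gripper": 140, "translation": [0, 0.0008, 0], "rotation": [0, 0, 0]}, {"gripper": 60, "translation": [0, 0.0008, 0], "rotation": [0, 0, 0]}, {"gripper": 0, "translation": [0, 0.0008, 0], "rotation": [0, 0, 0]}])

```text
time_s: 25.0
ee_pos: [432.1, 190.3, 115.2]
eef_rot: [-1.56, 0.214, -0.214]
ft_force: [-0.1, 0.5, 0.1]
grip_width: 66.2
```

>>> carry_out(motion=[{"gripper": 0, "translation": [0, 0, 0], "rotation": [0, 0, 0]}, {"gripper": 0, "translation": [0, -0.02, 0], "rotation": [0, 0, 0]}, {"gripper": 0, "translation": [0, -0.05, 0], "rotation": [0, 0, 0]}, {"gripper": 0, "translation": [0, -0.08, 0], "rotation": [0, 0, 0]}, {"gripper": 0, "translation": [0, -0.11, 0], "rotation": [0, 0, 0]}])

```text
time_s: 25.5
ee_pos: [431.8, 190.3, 226.2]
eef_rot: [-1.56, 0.214, -0.214]
ft_force: [0.7, 0.4, -0.1]
grip_width: 85.5
```

>>> carry_out(motion=[{"gripper": 0, "translation": [0, 0, 0], "rotation": [0, 0, 0]}, {"gripper": 0, "translation": [0, 0, 0], "rotation": [0, 0, 0]}, {"gripper": 0, "translation": [0, 0, 0], "rotation": [0, 0, 0]}, {"gripper": 0, "translation": [0, 0, 0], "rotation": [0, 0, 0]}, {"gripper": 0, "translation": [0, 0, 0], "rotation": [0, 0, 0]}])

```text
time_s: 26.0
ee_pos: [431.8, 190.2, 224.3]
eef_rot: [-1.561, 0.215, -0.213]
ft_force: [0.2, -0.2, -0.1]
grip_width: 85.6
```

Run:
```python
from h import *
from workcell import *
togo([432.1,190.7,147],np.radians(74.37))
cv2.imwrite("pics/r.png",camera("scene"));cv2.imwrite("pics/r_top.png",camera("top"))
```

```text
t 26.0 p [431.76 190.23 224.31] F [ 0.23 -0.24 -0.06] w 85.59
tooly [-1.2e-03 -4.0e-04 -1.0e+00] jaw [ 2.695e-01  9.630e-01 -7.000e-04] toolx [ 0.963  -0.2695 -0.001 ]
delta tool [m] [0.0003 0.0773 0.0006]
rot deg [ 0.04 -0.   -0.06]
```

View pics/r.png

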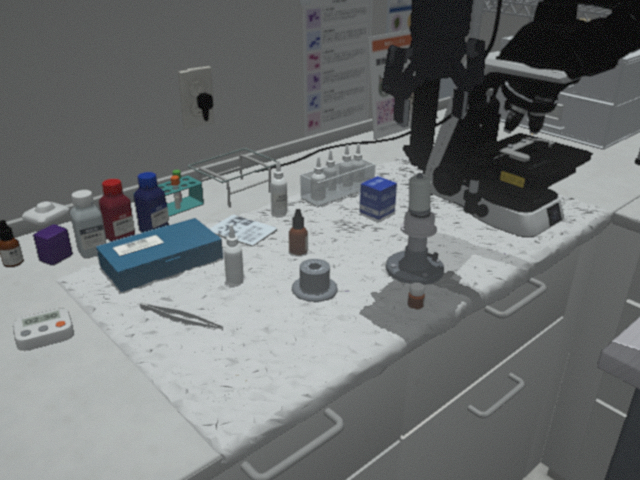

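View pics/r_top.png

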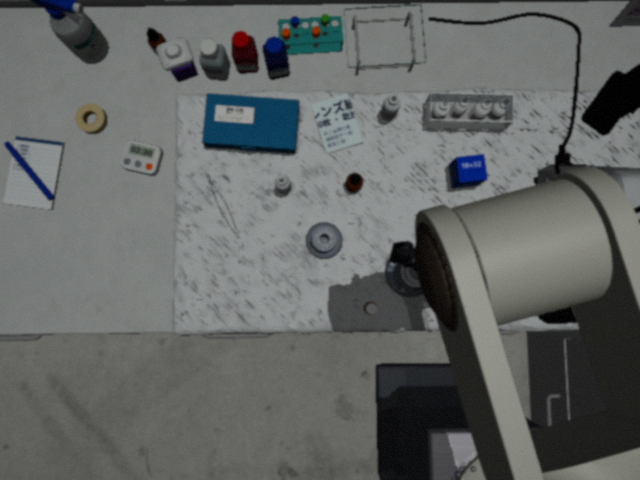

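The filter stands upright in the coupler near scene pixel (420,190), with the sleeve up. The bystanders are where they were, and the gripper is clear and feels no load.

```bash
python3 -c "
from workcell import *
print(sign_off())"
```

```text
the job is handed in; nothing more can be done
None
```

The filter is locked upright in the coupler and the job is handed in at about 26 s of the 64 s allowed; `sign_off` gives no verdict.

- **Sleeve:** I gripped it and pressed it about 12 mm to its stop, reading 16 N there. It stayed latched after I let go.
- **Insertion:** I took the filter from its stand and lowered the plug in small steps, feeling for the height. It met the claws at about 5.5 N, which puts the mouth at about 100 mm. The force then dropped and the sleeve sprang up. The force is only read at the end of each step; the highest reading on the plug was 6 N, against the 35 N limit.
- **Lock check:** A light pull before letting go met a firm stop at 6 N. It came about 3.4 mm above the lowest point reached, more than the roughly 2 mm rise given, though a little slip in the grip may account for that.
- **Final pictures:** The filter is upright with the sleeve forward, the gripper is open and clear with no force reading, and the bystanders look unmoved. In the last top view the arm hid the coupler, so that check rests on the scene camera.

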